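Book the loose tools in at the tag reader and shut them in the drawer

TASK

Book in whichever of these five tools are out: the wooden screw clamp, the round solder tin, the small dark-handled scraper, the folding loupe and the little gauge stand. Lay all of them on the flat black reading mat, squeeze the red trigger of the tag reader fully home against its spring, hold it there for a good second with everything still on the mat and let it spring back. Then put all of them into the open drawer of the small chest, lying on its floor, and slide the drawer fully shut. To close the booking, squeeze the trigger fully home once more for a good second and let it go. Do not knock over or shove aside the round burr stand on the chest.

Things in the scene. Friction and masses are not known exactly. Their poses are not given: they have to be found in the camera images.
- screw_clamp: Two light wooden blocks joined by two threaded steel rods; wood 41 (x) x 60 (y) x 30 mm high, the rods stick out to 82 mm along y at mid height, about 140 g. Origin at the centre of its underside. Grip across x. May be absent.
- solder_tin: Round closed pale metal tin, 49 mm diameter, 20 mm high, about 60 g. Origin at the centre of its underside. Grip across any diameter. May be absent.
- scraper: Small scraper lying down, dark handle and a short steel blade, 12 (x) x 58 (y) x 11 mm high, 30 g: handle from y = -6 to +29 mm, 4 mm thin blade to y = -29 mm. Origin at its underside, middle of its length. Grip the handle across x near y = +10 mm. May be absent.
- loupe: Folding loupe lying flat: steel case 26 (x) x 37 (y) x 13 mm high, centred at y = +15 mm, with a black ringed lens swung out to y = -35 mm; 50 g. Origin at the underside, middle of its 69 mm length. Grip the case across x. May be absent. Starts on top of the chest.
- gauge_stand: Tiny steel stand, a top plate over a foot plate on thin pillars, 20 (x) x 24 (y) x 26 mm high, 50 g. Origin at the centre of its underside. Grip across y, where top and foot are flush. May be absent. Starts on top of the chest.
- mat (a point): Centre of the upper face of the reading mat (fixed, black rubber with a thin white line, 4 mm thick), 125 mm along x by 190 mm along y, z up. x is the direction in which the reader's nose points (away from the reader). A tool is on the mat when its origin is within the outline, either side up.
- reader: Fixed tag reader: white pistol-shaped gun lying on its side on a post; x = way its nose points, y as mat. Origin on the worktop under it. White body 112 x 46 mm centred at (0, +43) mm, top z = 113; black nose ends at x = +72; steel foot 8 mm high. Black grip runs along y from +24 to -88 mm, x = -41 to -17, z = 78 to 108, fixed.
- squeeze (a point): Point midway between the fingers when they hold grip and fully squeezed trigger; fixed, z = 93 mm, axes as mat. The grip's back face is 20 mm to -x of it. The red trigger (9 mm thick, 52 mm long along y, z = 82 to 104 mm) has its outer face 31 mm to +x at rest, 20 mm when squeezed. Come down from above astride both and close along x.
- trigger (a joint): Sprung hinged trigger of the reader, rad: 0 at rest, 0.26 fully squeezed (stop). Its vertical hinge is 45 mm to +y of squeeze; at the squeeze point it takes about 2 N to start and 8 N to hold fully home, and it springs back when let go. Squeezed counts above 0.21, released below 0.04.
- chest_drawer0 (a joint): Opening of the chest's one drawer, m: 0 shut, about 0.118 at most; starts 0.104 to 0.117 open; slides with about 3 N of friction and stays where it is left.
- tray (a point): Centre of the drawer's inner floor, 22 mm above the worktop; moves with the drawer. x points into the chest (the way it shuts), y along the front, z up. Inner floor 135 mm along x by 198 mm along y, walls 36 mm high above it (front 45 mm), 46 mm of headroom when shut. Open, the floor can be reached from above only from x = -67 mm to about x = (opening - 72 mm).
- front (a point): Middle of the outer face of the drawer's front (wood, 234 mm wide along y, z = 15 to 67 mm); same axes as tray. A brass knob stands about 40 mm out from the middle of it, about 30 mm wide; the face beside it is bare and can be pushed.
- chest: Small fixed dark wooden chest with one drawer; 180 (x) x 240 (y) x 80 mm high, origin at the centre of its underside, x into the chest, drawer to -x. Its flat top is at z = 80 mm and may carry the loupe and gauge stand; the burr stand is at its back.
- burr_stand: Bystander: round wooden stand with burrs, 64 mm diameter, 50 mm high, 300 g, loose, on the back of the chest's top. Origin at the centre of its underside. Leave it standing where it is.
There are look-alikes about, which are no part of the job. Leave any turquoise look-alike of the solder_tin alone.

How it is judged:
On the way, in this order (a step that is already met when the one before it is completed fails the run):
1. every tool that is out lies on the mat and the trigger is held fully squeezed (value of joint trigger above 0.21 rad and x of screw_clamp in the frame of mat between -0.0625 and 0.0625 m and y of screw_clamp in the frame of mat between -0.095 and 0.095 m and z of screw_clamp in the frame of mat between -0.006 and 0.034 m and x of solder_tin in the frame of mat between -0.0625 and 0.0625 m and y of solder_tin in the frame of mat between -0.095 and 0.095 m and z of solder_tin in the frame of mat between -0.006 and 0.034 m and x of scraper in the frame of mat between -0.0625 and 0.0625 m and y of scraper in the frame of mat between -0.095 and 0.095 m and z of scraper in the frame of mat between -0.006 and 0.034 m and x of loupe in the frame of mat between -0.0625 and 0.0625 m and y of loupe in the frame of mat between -0.095 and 0.095 m and z of loupe in the frame of mat between -0.006 and 0.034 m and x of gauge_stand in the frame of mat between -0.0625 and 0.0625 m and y of gauge_stand in the frame of mat between -0.095 and 0.095 m and z of gauge_stand in the frame of mat between -0.006 and 0.034 m), for 0.6 s.
2. the trigger is let go with the tools still on the mat (value of joint trigger below 0.04 rad and x of screw_clamp in the frame of mat between -0.0625 and 0.0625 m and y of screw_clamp in the frame of mat between -0.095 and 0.095 m and z of screw_clamp in the frame of mat between -0.006 and 0.034 m and x of solder_tin in the frame of mat between -0.0625 and 0.0625 m and y of solder_tin in the frame of mat between -0.095 and 0.095 m and z of solder_tin in the frame of mat between -0.006 and 0.034 m and x of scraper in the frame of mat between -0.0625 and 0.0625 m and y of scraper in the frame of mat between -0.095 and 0.095 m and z of scraper in the frame of mat between -0.006 and 0.034 m and x of loupe in the frame of mat between -0.0625 and 0.0625 m and y of loupe in the frame of mat between -0.095 and 0.095 m and z of loupe in the frame of mat between -0.006 and 0.034 m and x of gauge_stand in the frame of mat between -0.0625 and 0.0625 m and y of gauge_stand in the frame of mat between -0.095 and 0.095 m and z of gauge_stand in the frame of mat between -0.006 and 0.034 m), for 0.2 s.
3. with every tool in the shut drawer the trigger is fully squeezed again (value of joint trigger above 0.21 rad and value of joint chest_drawer0 below 0.006 m and x of screw_clamp in the frame of tray between -0.072 and 0.072 m and y of screw_clamp in the frame of tray between -0.102 and 0.102 m and z of screw_clamp in the frame of tray between -0.006 and 0.034 m and x of solder_tin in the frame of tray between -0.072 and 0.072 m and y of solder_tin in the frame of tray between -0.102 and 0.102 m and z of solder_tin in the frame of tray between -0.006 and 0.034 m and x of scraper in the frame of tray between -0.072 and 0.072 m and y of scraper in the frame of tray between -0.102 and 0.102 m and z of scraper in the frame of tray between -0.006 and 0.034 m and x of loupe in the frame of tray between -0.072 and 0.072 m and y of loupe in the frame of tray between -0.102 and 0.102 m and z of loupe in the frame of tray between -0.006 and 0.034 m and x of gauge_stand in the frame of tray between -0.072 and 0.072 m and y of gauge_stand in the frame of tray between -0.102 and 0.102 m and z of gauge_stand in the frame of tray between -0.006 and 0.034 m), for 0.4 s.
At the end, for the whole second after the job is handed in: Every tool that was out lies at rest inside the drawer, its origin within 34 mm of the drawer floor, the drawer is shut to within 6 mm and the trigger is released (value of joint chest_drawer0 below 0.006 m and value of joint trigger below 0.04 rad and x of screw_clamp in the frame of tray between -0.072 and 0.072 m and y of screw_clamp in the frame of tray between -0.102 and 0.102 m and z of screw_clamp in the frame of tray between -0.006 and 0.034 m and x of solder_tin in the frame of tray between -0.072 and 0.072 m and y of solder_tin in the frame of tray between -0.102 and 0.102 m and z of solder_tin in the frame of tray between -0.006 and 0.034 m and x of scraper in the frame of tray between -0.072 and 0.072 m and y of scraper in the frame of tray between -0.102 and 0.102 m and z of scraper in the frame of tray between -0.006 and 0.034 m and x of loupe in the frame of tray between -0.072 and 0.072 m and y of loupe in the frame of tray between -0.102 and 0.102 m and z of loupe in the frame of tray between -0.006 and 0.034 m and x of gauge_stand in the frame of tray between -0.072 and 0.072 m and y of gauge_stand in the frame of tray between -0.102 and 0.102 m and z of gauge_stand in the frame of tray between -0.006 and 0.034 m and linear speed of each of screw_clamp, solder_tin, scraper, loupe, gauge_stand below 0.03 m/s); the robot touches nothing.
It fails at once if the burr stand is knocked over or shoved more than 40 mm (angle between burr_stand's own z axis and vertical above 0.6 rad or distance of burr_stand from where it was at the start of the episode above 0.04 m).
Of screw_clamp, solder_tin, scraper, loupe, gauge_stand only 2 to 3 are there at a start; the rules pass over those that are not, and their reading is None.
At some moment in a run one of screw_clamp, solder_tin may be knocked a few centimetres aside while the robot is not near it.
Once in a run the grip may slacken for a moment while it holds something.
It also fails if it takes over 210 s, if anything falls off the work surface, if the arm or the gripper's body presses on something with over 40 N, if the wrist force passes 120 N, or if a joint passes its speed limit or range.

ROBOT

A 6-joint arm with a two-finger parallel gripper is mounted at the origin on the work surface; the furniture and walls round the work are solid. World frame = base frame: x ahead of the robot, y to its left, z up, the work surface at z = 0. Lengths are in m, angles in rad, forces in N, time in s.
With the tool pointing down it reaches from about 0.3 to 0.75 m from the base axis. Payload 8.5 kg.
Tool frame: the origin (TCP) lies midway between the tips of the shut fingers; the grasp point (between the pads) lies ctrl.grip_point_offset behind it (ctrl.grip_point_offset is the distance from the TCP to the grasp point, in m); y points along the fingers, x is the direction in which the jaws open and shut, and the axes are right-handed (so a half turn about y gives the same grasp; the last joint's range is limited). The gripper opens to 85 mm and grips with 20 to 120 N. Pads are 22 mm wide; open, the fingers measure 114 mm over their backs; the gripper's body (76 mm by 85 mm) begins 54 mm behind the grasp point. The pads swing forward as they close: fully open they stand 13 mm farther back than shut.
Start: joints at [-1.404, 0.381, 1.297, -0, 1.464, -0.215], TCP at [0.205, -0.51, 0.231] pointing down, gripper open.
Joint ranges: [-3.11, 3.11], [-0.89, 2.33], [0.22, 2.48], [-1.42, 4.56], [0.17, 2.85], [-2.88, 2.88]. Speed limits (rad/s): [2.39, 2.39, 3.14, 3.14, 3.14, 3.14].

INTERFACE

Orientations are given as a unit quaternion [w, x, y, z].
In Python, from station import ctrl gives the robot as it stands. The module is installed in compiled form; this text tells all that it offers.
- The arm moves only by the tool apply_moves, never from a script. Its argument "increments" is a list of rows, each an object with "slide": the shift along the world's x, y, z in cm, a list of three; "rot": the turn, a rotation vector about the world's x, y, z in degrees, a list of three; "gripper": the finger opening in cm, from 0 to 8.54. In form: [{"slide": [dx, dy, dz], "rot": [rx, ry, rz], "gripper": gripper}, ...]. A call has 1 to 12 rows; each row shifts and turns the pose as measured when the row begins; what a row does not reach is not made up. A row lasts 1/8 s, in which the tool goes at most 62.5 mm and 10.7 degrees, less where a joint would pass 70% of its speed; a pose out of reach is approached as far as the arm can. A call is refused whole if a number of a shift passes 6.25 or a number of a turn 10.7, either way. A call with a gripper value outside its range is refused whole. The fingers move at their own pace and stop on an object; "grip_force" is the grip in N (left out, the last holds). Time passes only in rows, so rows that do not move let the fingers close. It gives the time, the measured TCP pose, the force and the opening at its end, in the units of the state.
- ctrl.state(): the state, without advancing time (a new reading comes with each control period).
- ctrl.camera(name): name is "scene" or "top" or "wrist"; returns the picture (420x560x3 uint8, blue, green, red); there is no depth.
- ctrl.camera_model(name): a dict with "mtx" (3x3 intrinsics, pixels), "extrinsics" (4x4, takes a point from camera to world coordinates). Camera axes: x right, y down, z forward; pixel columns grow to the right and rows downward; lengths in m; the calibration is good to about 2 mm. A picture is of the moment at which its call begins: read the wrist's pose just before it. camera_model takes no time and is no camera call; for the wrist camera it gives the pose at the moment of the call.
- ctrl.job_done(): hands the job in, once; it reports no verdict.
The state is a dict: "time": time; "joint_pos": joint angles; "qd": joint speeds; "joint_torque": joint torques, N m; "position": TCP position; "tool_rot": TCP orientation; "force": force on the tool from outside, world axes, zero at the start; "torque": the same for the moment, N m; "gripper_width": finger opening in m.
Only numpy, scipy, OpenCV 4.12 (cv2) and the standard library are available. Lean on these libraries where they do the work, as an engineer would, in place of code of your own. Each camera call takes 0.05 s, during which the arm holds its last target.

## Working session

There is one attempt and no reset: what is moved stays moved. The work goes in short steps, Python scripts to look and compute and a tool call to move; the robot and the scene stay as the last step left them, time stands still between calls to the robot, and variables do not carry over. Pictures are saved under pics/ and viewed, and the job is handed in when it is done.

Besides the shell and the picture viewer there is one more tool, called after "Request:" in YAML: its name, and indented under it one key for each argument. apply_moves: Moves the arm, as the interface text tells. Its arguments: {"type":"object","properties":{"increments":{"type":"array"},"grip_force":{"type":"number"}},"required":["increments"]}

```bash
mkdir -p pics; ls; cat > h.py <<'E'
import numpy as np, cv2
from station import ctrl
def snap(n,f):
    m=ctrl.camera_model(n); im=np.array(ctrl.camera(n)); cv2.imwrite('pics/'+f+'.png',im); np.savez('pics/'+f+'.npz',K=m['mtx'],E=m['extrinsics']); return im
def load(f):
    d=np.load('pics/'+f+'.npz'); return np.array(d['K']),np.array(d['E'])
def ray(f,uv):
    K,E=load(f); d=E[:3,:3]@np.linalg.solve(K,[uv[0],uv[1],1.]); return E[:3,3],d
def atz(f,uv,z):
    o,d=ray(f,uv); return o+d*(z-o[2])/d[2]
def tri(*obs):
    A=np.zeros((3,3));b=np.zeros(3)
    for f,uv in obs:
        o,d=ray(f,uv); d=d/np.linalg.norm(d); P=np.eye(3)-np.outer(d,d); A+=P;b+=P@o
    p=np.linalg.solve(A,b); return p
def proj(f,p):
    K,E=load(f); q=E[:3,:3].T@(np.array(p)-E[:3,3]); q=K@q; return q[:2]/q[2]
E
python3 - <<'E'
from h import *
for n in ['scene','top','wrist']: snap(n,n+'0')
s=ctrl.state(); print({k:np.round(v,3) for k,v in s.items()}, ctrl.grip_point_offset)
for n in ['scene','top']: print(np.round(load(n+'0')[1],3),load(n+'0')[0])
E
```

```text
pics
{'time': np.float64(0.15), 'joint_pos': array([-1.404,  0.381,  1.298,  0.   ,  1.464, -0.215]), 'qd': array([-0.   , -0.002, -0.004, -0.001,  0.001,  0.001]), 'joint_torque': array([ 3.0000e-03, -4.4863e+01, -2.3134e+01, -0.0000e+00,  4.0000e-03,
       -0.0000e+00]), 'position': array([ 0.205, -0.51 ,  0.231]), 'tool_rot': array([ 0.586, -0.586,  0.396, -0.396]), 'force': array([ 0.224,  0.53 , -0.221]), 'torque': array([-0.018, -0.022, -0.025]), 'gripper_width': np.float64(0.086)} 0.0187
[[-0.747 -0.408  0.525 -0.156]
 [-0.665  0.446 -0.6    0.779]
 [ 0.011 -0.797 -0.604  0.853]
 [ 0.     0.     0.     1.   ]] [[544.19445497   0.         279.36963594]
 [  0.         544.19445497 206.8622801 ]
 [  0.           0.           1.        ]]
[[ 0.024 -0.987  0.159  0.284]
 [-1.    -0.026 -0.011 -0.002]
 [ 0.015 -0.158 -0.987  1.511]
 [ 0.     0.     0.     1.   ]] [[535.35454951   0.         269.36308038]
 [  0.         535.35454951 202.09557559]
 [  0.           0.           1.        ]]
```

View pics/scene0.png

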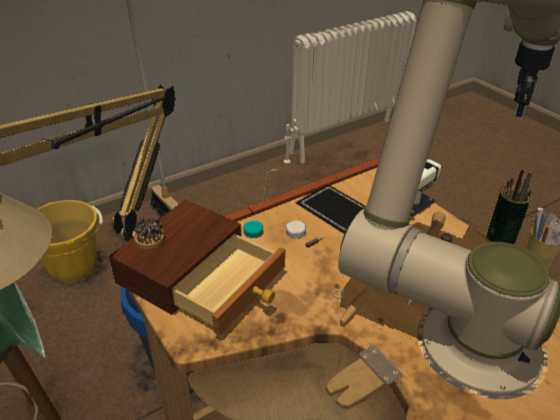

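View pics/top0.png

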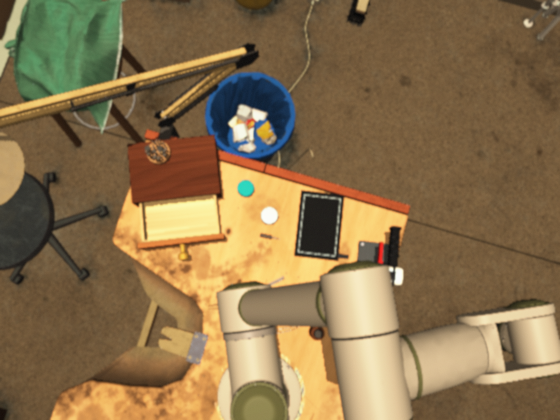

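View pics/wrist0.png

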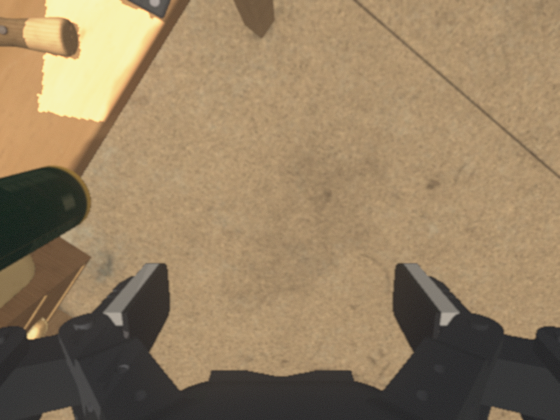

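The scene picture shows the pale tin at (296,229), the turquoise look-alike at (253,229), a dark scraper at (315,241), the mat around (335,205) and a chest top that looks bare except for the burr stand. I'll zoom in.

```bash
python3 - <<'E'
from h import *
a=cv2.imread('pics/scene0.png')[150:350,100:380]; cv2.imwrite('pics/z1.png',cv2.resize(a,None,fx=2.8,fy=2.8,interpolation=cv2.INTER_CUBIC))
a=cv2.imread('pics/top0.png')[110:310,110:420]; cv2.imwrite('pics/z2.png',cv2.resize(a,None,fx=2.5,fy=2.5,interpolation=cv2.INTER_CUBIC))
E
```

```text
(no output)
```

View pics/z1.png

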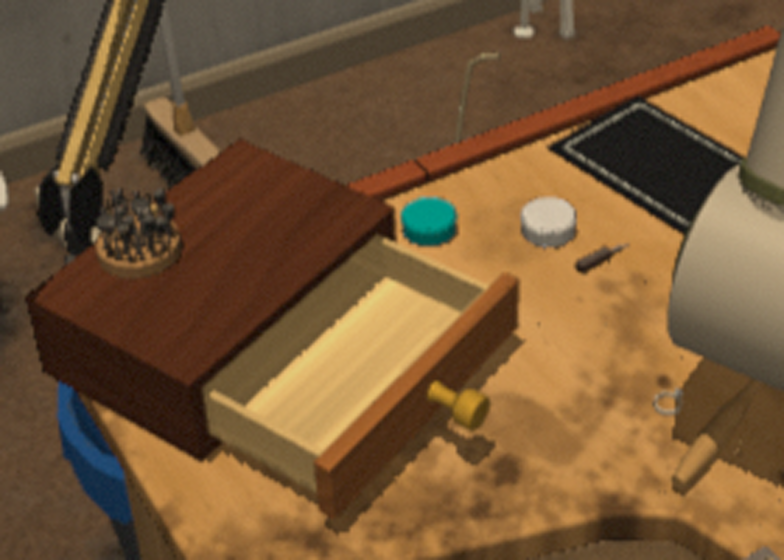

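View pics/z2.png

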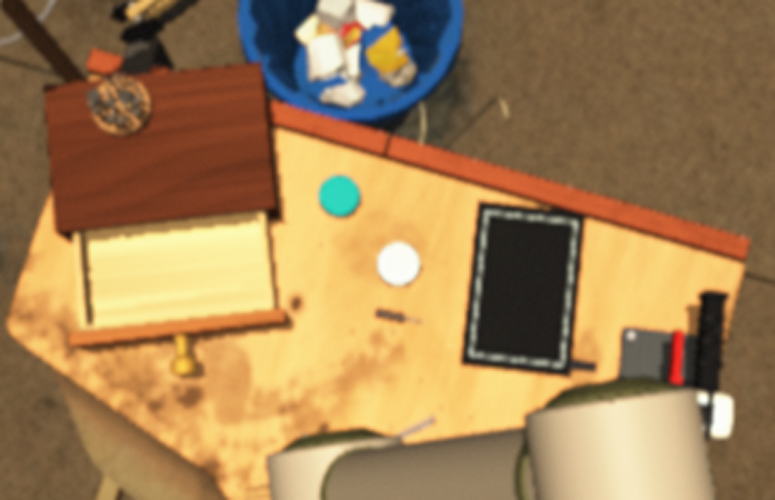

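```bash
python3 - <<'E'
from h import *
P={'tin':((269.3,215.6),.02),'scr':((268,236.5),.01),'turq':((246,188.5),.02),'matc1':((302,192),.004),'m2':((342,196),.004),'m3':((337,258),.004),'m4':((295.5,255),.004),'trig':((381,253),.1),'grip':((394,250),.1),'burr':((158,152),.1),
'chFL':((134,204),.08),'chFR':((221,196),.08),'knob':((184,253),.045),'frL':((139,247),.067),'frR':((226,237),.067)}
for k,(uv,z) in P.items():
    p=atz('top0',uv,z); print(k,np.round(p,3), np.round(proj('scene0',p),0))
E
```

```text
tin [ 0.486 -0.02   0.02 ] [297. 226.]
scr [ 0.428 -0.018  0.01 ] [315. 240.]
turq [0.561 0.048 0.02 ] [255. 226.]
matc1 [ 0.558 -0.112  0.004] [298. 202.]
m2 [ 0.55  -0.226  0.004] [328. 185.]
m3 [ 0.373 -0.213  0.004] [380. 214.]
m4 [ 0.378 -0.096  0.004] [351. 235.]
trig [ 0.383 -0.316  0.1  ] [403. 165.]
grip [ 0.392 -0.35   0.1  ] [407. 158.]
burr [0.64  0.286 0.1  ] [151. 233.]
chFL [0.499 0.346 0.08 ] [172. 286.]
chFR [0.528 0.113 0.08 ] [245. 225.]
knob [0.373 0.21  0.045] [266. 293.]
frL [0.385 0.329 0.067] [219. 315.]
frR [0.418 0.096 0.067] [287. 247.]
```

Request:
apply_moves:
  increments:
    - {"slide": [2,4.8,2],"rot": [0,0,0],"gripper": 8.5}
    - {"slide": [2,4.8,2],"rot": [0,0,0],"gripper": 8.5}
    - {"slide": [2,4.8,2],"rot": [0,0,0],"gripper": 8.5}
    - {"slide": [2,4.8,1],"rot": [0,0,0],"gripper": 8.5}
    - {"slide": [2,4.8,1],"rot": [0,0,0],"gripper": 8.5}
    - {"slide": [2,4.8,0],"rot": [0,0,0],"gripper": 8.5}
    - {"slide": [2,4.8,0],"rot": [0,0,0],"gripper": 8.5}
    - {"slide": [2,4.8,0],"rot": [0,0,0],"gripper": 8.5}
    - {"slide": [2,4.8,0],"rot": [0,0,0],"gripper": 8.5}
    - {"slide": [0,0,0],"rot": [0,0,0],"gripper": 8.5}

```text
time: 1.4
position: [0.3868, -0.0634, 0.3109]
tool_rot: [0.587, -0.584, 0.397, -0.396]
force: [-0.5, 0.0, -0.2]
gripper_width: 0.0851
```

```bash
cat >> h.py <<'E'
from scipy.spatial.transform import Rotation as R
def pose():
    s=ctrl.state(); q=np.array(s['tool_rot']); r=R.from_quat(q[[1,2,3,0]]).as_matrix(); return np.array(s['position']),r,s
def show():
    p,r,s=pose(); 
    print('t %.2f'%s['time'],'tcp',np.round(p,4),'xax',np.round(r[:,0],3),'yax',np.round(r[:,1],3),'jaw yaw %.1f'%np.degrees(np.arctan2(r[1,0],r[0,0])),'F',np.round(s['force'],1),'w %.4f'%s['gripper_width'],'q',np.round(s['joint_pos'],2))
E
python3 - <<'E'
from h import *
show()
for n in ['scene','top','wrist']: snap(n,n+'1')
print(np.round(load('wrist1')[1],3))
E
```

```text
t 1.40 tcp [ 0.3868 -0.0634  0.3109] xax [ 0.371 -0.928 -0.004] yax [ 0.001  0.005 -1.   ] jaw yaw -68.2 F [-0.5  0.  -0.2] w 0.0851 q [-0.47  0.04  1.52  0.    1.59  0.72]
[[ 0.367 -0.898 -0.243  0.448]
 [-0.93  -0.355 -0.092 -0.043]
 [-0.004  0.26  -0.966  0.454]
 [ 0.     0.     0.     1.   ]]
```

View pics/top1.png

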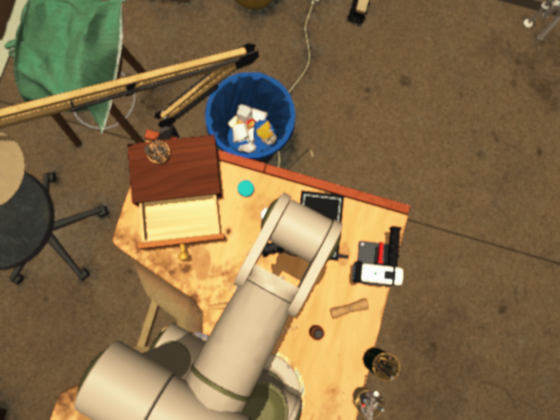

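View pics/wrist1.png

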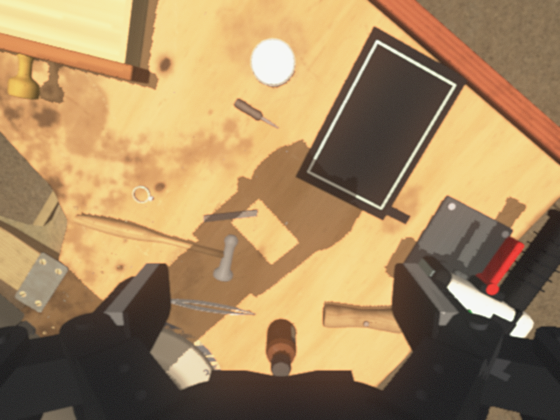

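View pics/scene1.png

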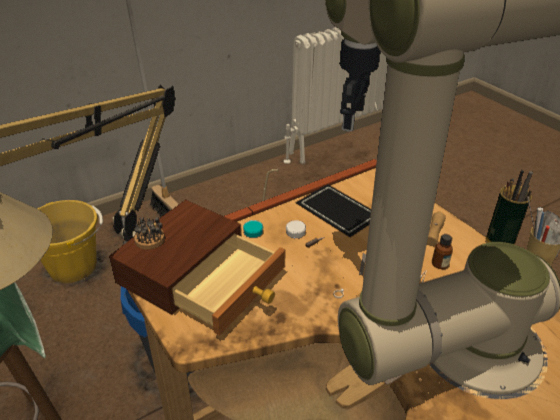

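The top and wrist views show the tin (wrist 273,63), the scraper (255,113), the mat and the reader. There is no clamp, loupe or gauge stand anywhere, so I take two tools to be out. Next I'll measure.

```bash
python3 - <<'E'
from h import *
a=cv2.imread('pics/wrist1.png')
b=a[20:240,180:560]; cv2.imwrite('pics/z3.png',cv2.resize(b,None,fx=2.1,fy=2.1,interpolation=cv2.INTER_CUBIC))
# tin blob
def blob(im,mask,name):
    n,l,s,c=cv2.connectedComponentsWithStats(mask.astype(np.uint8))
    for i in range(1,n):
        if s[i,4]>40: print(name,s[i],np.round(c[i],1))
hsv=cv2.cvtColor(a,cv2.COLOR_BGR2HSV)
blob(a,(hsv[...,1]<60)&(hsv[...,2]>200),'tin w')
h2=cv2.cvtColor(cv2.imread('pics/top0.png'),cv2.COLOR_BGR2HSV); 
blob(a,(h2[...,1]<60)&(h2[...,2]>200),'tin top')
h3=cv2.cvtColor(cv2.imread('pics/scene0.png'),cv2.COLOR_BGR2HSV); 
blob(a,(h3[...,1]<60)&(h3[...,2]>140),'tin sc')
E
```

```text
tin w [ 251   39   44   47 1611] [272.4  61.6]
tin w [314  40 142 169 867] [389.8 111.7]
tin w [ 448  279   67   42 1178] [479.3 301.4]
tin w [511 314  23  23 321] [522.8 326.4]
tin w [173 349  35  35 690] [191.4 367. ]
tin top [238 106  13  11 104] [243.6 110.7]
tin top [252 109  14  12 117] [257.9 114.6]
tin top [229 118  24  23 284] [240.5 130.9]
tin top [241 142  14   9  76] [247.9 146.8]
tin top [261 207  17  17 224] [268.9 215.1]
tin top [395 268   8  17 123] [398.5 276. ]
tin top [351 271  19  63 569] [360.7 300.5]
tin top [246 341  11  38 201] [251.2 358.4]
tin top [365 340  12  42 199] [370.3 356.8]
tin sc [391  11  25  12 132] [404.1  16.2]
tin sc [367  18  18  10  62] [376.5  21.9]
tin sc [330  30  15   7  46] [336.2  32.3]
tin sc [307  32  25   9  96] [318.7  35.9]
tin sc [297  35  13  10  48] [302.8  38.2]
tin sc [427 159  14  10  54] [434.1 163. ]
tin sc [421 167  15  14 112] [427.4 172.6]
tin sc [ 93 206   9  18  43] [ 98.7 214.4]
tin sc [286 221  19  13 193] [295.4 227.1]
```

View pics/z3.png

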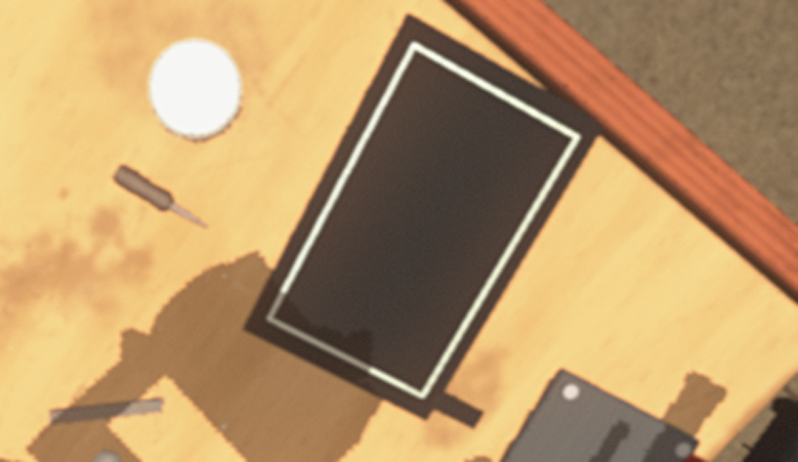

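```bash
python3 - <<'E'
from h import *
print('tin',tri(('wrist1',(272.4,61.6)),('top0',(268.9,215.1)),('scene0',(295.4,227.1))))
print('tin wt',tri(('wrist1',(272.4,61.6)),('top0',(268.9,215.1))))
for z in (.02,): print(atz('wrist1',(272.4,61.6),z),atz('top0',(268.9,215.1),z))
f=lambda x,y:(x/2.1+180,y/2.1+20)
for n,p in dict(l1=(415,45),l2=(578,137),l3=(423,396),l4=(268,318),o1=(408,17),o2=(597,130),o3=(430,415),o4=(247,328)).items():
    print(n,np.round(atz('wrist1',f(*p),.004),4))
for n,p in dict(sb=(121,174),sm=(168,203),st=(206,227)).items():
    print(n,np.round(atz('wrist1',f(*p),.006),4))
# scraper ends triangulated with top0 (z2: /2.5+110)
g=lambda x,y:(x/2.5+110,y/2.5+110)
k=lambda x,y:(x/2.8+100,y/2.8+150)
print('handle end',tri(('wrist1',f(121,174)),('scene0',k(580,265))),'neck',tri(('wrist1',f(168,203)),('scene0',k(612,252))),tri(('wrist1',f(145,189)),('top0',g(391,315))))
E
```

```text
tin [ 0.48757467 -0.01680508  0.01674674]
tin wt [ 0.48395493 -0.01771938  0.0482218 ]
[ 0.48733557 -0.01544972  0.02      ] [ 0.48697472 -0.01851691  0.02      ]
l1 [ 0.5514 -0.1159  0.004 ]
l2 [ 0.5418 -0.2185  0.004 ]
l3 [ 0.3783 -0.2032  0.004 ]
l4 [ 0.3877 -0.0996  0.004 ]
o1 [ 0.5624 -0.1066  0.004 ]
o2 [ 0.5488 -0.2263  0.004 ]
o3 [ 0.3691 -0.2122  0.004 ]
o4 [ 0.3778 -0.0905  0.004 ]
sb [0.4322 0.0067 0.006 ]
sm [ 0.4271 -0.0229  0.006 ]
st [ 0.4227 -0.0473  0.006 ]
handle end [0.4319996  0.00631631 0.00791827] neck [ 0.425033   -0.02447952  0.0069765 ] [ 0.42901818 -0.01122261  0.0201891 ]
```

Request:
apply_moves:
  increments:
    - {"slide": [1,1.5,-2.5],"rot": [0,0,9.7],"gripper": 2.6}
    - {"slide": [1,1,-3],"rot": [0,0,9.7],"gripper": 2.6}
    - {"slide": [1,1,-3],"rot": [0,0,9.7],"gripper": 2.6}
    - {"slide": [1,1,-3],"rot": [0,0,9.7],"gripper": 2.6}
    - {"slide": [0,0.5,-3],"rot": [0,0,9.7],"gripper": 2.6}
    - {"slide": [0,0,-2],"rot": [0,0,9.7],"gripper": 2.6}
    - {"slide": [0,0,0],"rot": [0,0,0],"gripper": 2.6}

```text
time: 2.42
position: [0.4264, -0.0261, 0.1409]
tool_rot: [0.706, -0.703, 0.061, -0.059]
force: [0.2, 0.7, -0.3]
gripper_width: 0.0258
```

```bash
python3 - <<'E'
from h import *
show()
snap('wrist','wrist2')
E
```

```text
t 2.42 tcp [ 0.4264 -0.0261  0.1409] xax [ 0.986 -0.168 -0.003] yax [-0.002  0.005 -1.   ] jaw yaw -9.7 F [ 0.2  0.7 -0.3] w 0.0258 q [-0.34  0.27  1.76  0.    1.11 -0.17]
```

View pics/wrist2.png

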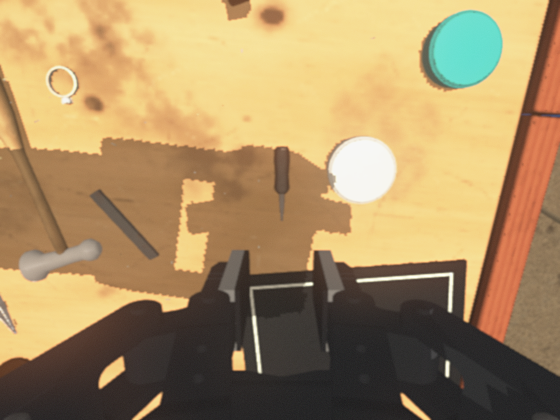

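The wrist view shows the scraper handle from (282,148) to (282,192), the blade tip at (282,220) and the tin's top centred at (362,169).

```bash
python3 - <<'E'
from h import *
e=tri(('wrist2',(282,148)),('wrist1',(237.6,102.9)));n=tri(('wrist2',(282,192)),('wrist1',(260,116.7)));t=atz('wrist2',(282,220),.003)
print(e,n,t, 'atz',atz('wrist2',(282,148),.006),atz('wrist2',(282,192),.006))
print('tin',tri(('wrist2',(362,169)),('wrist1',(273,63))),atz('wrist2',(362,169),.02))
h=atz('wrist2',(282,148),.006);d=t-h;print(np.degrees(np.arctan2(-d[1],-d[0])),np.linalg.norm(d), h+d/np.linalg.norm(d)*.019)
E
```

```text
[ 0.43221907  0.00783911 -0.0039633 ] [ 0.42733182 -0.02305555  0.01000894] [ 0.4233147  -0.04685613  0.003     ] atz [0.43284733 0.00891955 0.006     ] [ 0.4272296  -0.02394692  0.006     ]
tin [ 0.4876631  -0.01580619  0.01147414] [ 0.48675485 -0.01389426  0.02      ]
80.30127252734357 0.056663894879413486 [ 0.42965094 -0.00978262  0.00499407]
```

Request:
apply_moves:
  increments:
    - {"slide": [0.3,1.5,-2],"rot": [0,0,0],"gripper": 2.6}
    - {"slide": [0,0,-4],"rot": [0,0,0],"gripper": 2.6}
    - {"slide": [0,0,-4],"rot": [0,0,0],"gripper": 2.6}
    - {"slide": [0,0,-2],"rot": [0,0,0],"gripper": 2.6}
    - {"slide": [0,0,0],"rot": [0,0,0],"gripper": 2.6}

```text
time: 3.1
position: [0.4343, -0.016, 0.0241]
tool_rot: [0.704, -0.703, 0.065, -0.073]
force: [-1.5, 1.1, -0.6]
gripper_width: 0.0265
```

```bash
cat >> h.py <<'E'
def fix(p=None,yaw=None):
    """needed slide cm and rot deg to TCP p with tool down, jaw yaw deg (mod 180)"""
    c,r,s=pose()
    if yaw is None: yaw=np.degrees(np.arctan2(r[1,0],r[0,0]))
    cur=np.degrees(np.arctan2(r[1,0],r[0,0])); d=(yaw-cur+90)%180-90; a=np.radians(cur+d)
    x=np.array([np.cos(a),np.sin(a),0]);y=np.array([0,0,-1.]);T=np.column_stack([x,y,np.cross(x,y)])
    rv=R.from_matrix(T@r.T).as_rotvec(degrees=True)
    print('slide', None if p is None else np.round((np.array(p)-c)*100,2),'rot',np.round(rv,1))
E
python3 - <<'E'
from h import *
show(); fix([.4293,-.0115,.003],-9.8)
E
```

```text
t 3.10 tcp [ 0.4343 -0.016   0.0241] xax [ 0.981 -0.194  0.012] yax [ 0.012 -0.    -1.   ] jaw yaw -11.2 F [-1.5  1.1 -0.6] w 0.0265 q [-0.31  0.48  1.9   0.    0.75 -0.12]
slide [-0.5   0.45 -2.11] rot [0.  0.7 1.4]
```

Request:
apply_moves:
  increments:
    - {"slide": [-0.5,0.45,-0.3],"rot": [0,0.7,1.4],"gripper": 2.6}
    - {"slide": [0,0,0],"rot": [0,0,0],"gripper": 2.6}

```text
time: 3.35
position: [0.4302, -0.0121, 0.023]
tool_rot: [-0.704, 0.705, -0.06, 0.062]
force: [0.6, 0.6, -0.1]
gripper_width: 0.0256
```

```bash
python3 - <<'E'
from h import *
show(); fix([.4293,-.0115,.003],-9.8); snap('wrist','wrist3')
E
```

```text
t 3.35 tcp [ 0.4302 -0.0121  0.023 ] xax [ 0.985 -0.172  0.003] yax [ 0.003 -0.001 -1.   ] jaw yaw -9.9 F [ 0.6  0.6 -0.1] w 0.0256 q [-0.3   0.48  1.91 -0.    0.75 -0.13]
slide [-0.09  0.06 -2.  ] rot [0.1 0.2 0.1]
```

View pics/wrist3.png

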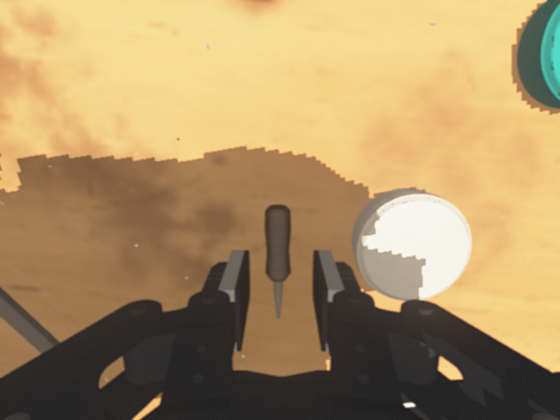

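The scraper (278,245) sits centred between the fingers, so I'll go down and grip it.

Request:
apply_moves:
  increments:
    - {"slide": [-0.1,0.05,-1.2],"rot": [0,0,0],"gripper": 2.6}
    - {"slide": [0,0,-0.8],"rot": [0,0,0],"gripper": 2.6}
    - {"slide": [0,0,0],"rot": [0,0,0],"gripper": 2.6}
  grip_force: 40

```text
time: 3.78
position: [0.4298, -0.0118, 0.0024]
tool_rot: [-0.704, 0.705, -0.059, 0.063]
force: [0.6, -0.5, 0.4]
gripper_width: 0.0258
```

```bash
python3 - <<'E'
from h import *
show(); fix([.4293,-.0115,.003],-9.8)
E
```

```text
t 3.77 tcp [ 0.4298 -0.0118  0.0024] xax [ 0.985 -0.172  0.005] yax [ 0.005 -0.002 -1.   ] jaw yaw -9.9 F [ 0.6 -0.5  0.4] w 0.0258 q [-0.3   0.52  1.93 -0.    0.69 -0.13]
slide [-0.05  0.03  0.06] rot [0.1 0.3 0.1]
```

Request:
apply_moves:
  increments:
    - {"slide": [0,0,0],"rot": [0,0,0],"gripper": 0.6}
    - {"slide": [0,0,0],"rot": [0,0,0],"gripper": 0.6}
    - {"slide": [0,0,0],"rot": [0,0,0],"gripper": 0.6}
    - {"slide": [0,0,2],"rot": [0,0,0],"gripper": 0.6}
    - {"slide": [0,0,3],"rot": [0,0,0],"gripper": 0.6}
    - {"slide": [0,0,3],"rot": [0,0,0],"gripper": 0.6}
    - {"slide": [0,0,0],"rot": [0,0,0],"gripper": 0.6}

```text
time: 4.65
position: [0.4296, -0.0118, 0.0846]
tool_rot: [-0.704, 0.705, -0.06, 0.063]
force: [0.3, 0.4, -1.1]
gripper_width: 0.0097
```

```bash
python3 - <<'E'
from h import *
show(); fix([.420,-.140,.075],-9.8); snap('wrist','wrist4')
E
```

```text
t 4.65 tcp [ 0.4296 -0.0118  0.0846] xax [ 0.985 -0.173  0.005] yax [ 0.005 -0.002 -1.   ] jaw yaw -9.9 F [ 0.3  0.4 -1.1] w 0.0097 q [-0.3   0.36  1.84 -0.    0.93 -0.13]
slide [ -0.96 -12.82  -0.96] rot [0.1 0.3 0.1]
```

View pics/wrist4.png

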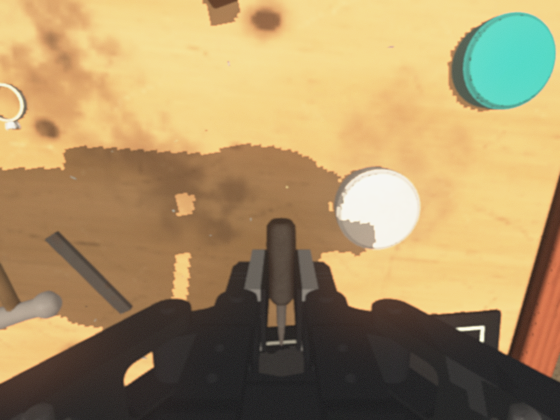

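The scraper is held at (281,260) with the handle between the pads. I'll carry it to the mat.

Request:
apply_moves:
  increments:
    - {"slide": [0,-4,0],"rot": [0,0,0],"gripper": 0.6}
    - {"slide": [-0.5,-4.5,0],"rot": [0,0,0],"gripper": 0.6}
    - {"slide": [-0.5,-4.3,-1],"rot": [0,0,0],"gripper": 0.6}
    - {"slide": [0,0,-2.5],"rot": [0,0,0],"gripper": 0.6}
    - {"slide": [0,0,0],"rot": [0,0,0],"gripper": 0.6}

```text
time: 5.32
position: [0.4164, -0.1425, 0.0427]
tool_rot: [0.705, -0.704, 0.062, -0.059]
force: [-0.6, 0.0, -0.5]
gripper_width: 0.0101
```

```bash
python3 - <<'E'
from h import *
show(); fix([.420,-.145,.0075],-9.8)
E
```

```text
t 5.33 tcp [ 0.4164 -0.1425  0.0427] xax [ 0.985 -0.172 -0.005] yax [-0.004  0.003 -1.   ] jaw yaw -9.9 F [-0.6  0.  -0.5] w 0.0101 q [-0.6   0.45  1.86 -0.    0.84 -0.43]
slide [ 0.36 -0.25 -3.52] rot [-0.2 -0.2  0.1]
```

Request:
apply_moves:
  increments:
    - {"slide": [0.2,-0.2,-1.5],"rot": [0,0,0],"gripper": 0.6}
    - {"slide": [0,0,-1.5],"rot": [0,0,0],"gripper": 0.6}
    - {"slide": [0,0,-0.4],"rot": [0,0,0],"gripper": 0.6}
    - {"slide": [0,0,0],"rot": [0,0,0],"gripper": 0.6}

```text
time: 5.82
position: [0.4188, -0.1433, 0.0085]
tool_rot: [0.705, -0.704, 0.062, -0.058]
force: [1.6, -0.2, -1.0]
gripper_width: 0.0101
```

Request:
apply_moves:
  increments:
    - {"slide": [0,0,-0.15],"rot": [0,0,0],"gripper": 0.6}
    - {"slide": [0,0,0],"rot": [0,0,0],"gripper": 3}
    - {"slide": [0,0,0],"rot": [0,0,0],"gripper": 3}
    - {"slide": [0,0,3],"rot": [0,0,0],"gripper": 3}
    - {"slide": [0,0,4],"rot": [0,0,0],"gripper": 8.5}
    - {"slide": [0.5,3.5,4],"rot": [0,0,0],"gripper": 8.5}
    - {"slide": [1,4,2],"rot": [0,0,0],"gripper": 8.5}
    - {"slide": [2,1,0],"rot": [0,0,0],"gripper": 8.5}
    - {"slide": [2,0,0],"rot": [0,0,0],"gripper": 8.5}
    - {"slide": [0,0,0],"rot": [0,0,0],"gripper": 8.5}

```text
time: 7.08
position: [0.4751, -0.0554, 0.1441]
tool_rot: [0.705, -0.704, 0.06, -0.06]
force: [-0.3, 0.7, -0.0]
gripper_width: 0.0852
```

```bash
python3 - <<'E'
from h import *
show(); fix([.487,-.016,.004],-9.8); snap('wrist','wrist5')
E
```

```text
t 7.08 tcp [ 0.4751 -0.0554  0.1441] xax [ 0.985 -0.17  -0.   ] yax [ 0.     0.002 -1.   ] jaw yaw -9.8 F [-0.3  0.7 -0. ] w 0.0852 q [-0.37  0.35  1.63  0.    1.16 -0.19]
slide [  1.19   3.94 -14.01] rot [-0.1  0.  -0. ]
```

View pics/wrist5.png

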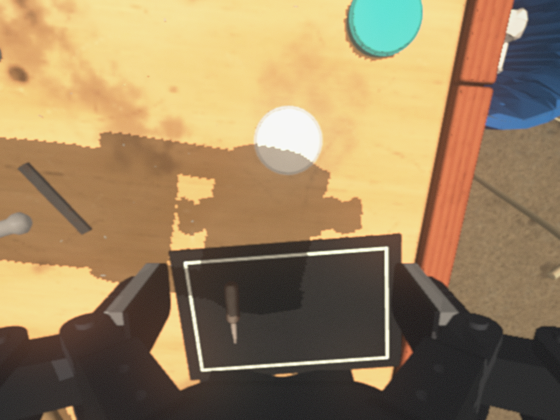

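```bash
python3 - <<'E'
from h import *
print(atz('wrist5',(289,139.5),.02), tri(('wrist5',(289,139.5)),('wrist1',(273,63)),('scene0',(295.4,227.1))))
E
```

```text
[ 0.48808369 -0.01448051  0.02      ] [ 0.48725914 -0.01570413  0.01712766]
```

Request:
apply_moves:
  increments:
    - {"slide": [1.2,3.9,-2],"rot": [0,0,0],"gripper": 7.2}
    - {"slide": [0,0,-4],"rot": [0,0,0],"gripper": 7.2}
    - {"slide": [0,0,-2],"rot": [0,0,0],"gripper": 7.2}
    - {"slide": [0,0,0],"rot": [0,0,0],"gripper": 7.2}

```text
time: 7.62
position: [0.4836, -0.0161, 0.0624]
tool_rot: [0.705, -0.704, 0.062, -0.06]
force: [-0.2, 0.1, 0.6]
gripper_width: 0.0719
```

```bash
python3 - <<'E'
from h import *
show(); fix([.487,-.015,.004],-9.8); snap('wrist','wrist6')
E
```

```text
t 7.62 tcp [ 0.4836 -0.0161  0.0624] xax [ 0.985 -0.172 -0.002] yax [-0.002  0.002 -1.   ] jaw yaw -9.9 F [-0.2  0.1  0.6] w 0.0719 q [-0.28  0.47  1.72  0.    0.95 -0.11]
slide [ 0.34  0.11 -5.84] rot [-0.1 -0.1  0.1]
```

View pics/wrist6.png

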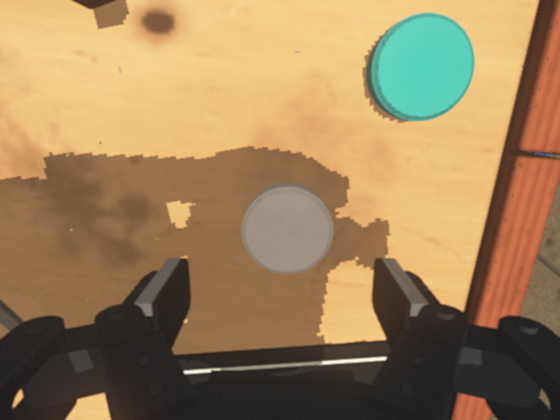

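The tin, at (288,228), lies between the jaws.

Request:
apply_moves:
  increments:
    - {"slide": [0.35,0.1,-2],"rot": [0,0,0],"gripper": 7.2}
    - {"slide": [0,0,-2.2],"rot": [0,0,0],"gripper": 7.2}
    - {"slide": [0,0,-1.5],"rot": [0,0,0],"gripper": 7.2}
    - {"slide": [0,0,0],"rot": [0,0,0],"gripper": 7.2}

```text
time: 8.18
position: [0.4891, -0.0169, 0.0095]
tool_rot: [-0.704, 0.704, -0.059, 0.064]
force: [0.5, 0.2, 2.1]
gripper_width: 0.072
```

```bash
python3 - <<'E'
from h import *
show(); fix([.4875,-.015,.004],-9.8)
E
```

```text
t 8.18 tcp [ 0.4891 -0.0169  0.0095] xax [ 0.985 -0.174  0.007] yax [ 0.007 -0.001 -1.   ] jaw yaw -10.0 F [0.5 0.2 2.1] w 0.0720 q [-0.28  0.57  1.76  0.    0.81 -0.1 ]
slide [-0.16  0.19 -0.55] rot [0.  0.4 0.2]
```

Request:
apply_moves:
  increments:
    - {"slide": [-0.1,0.15,-0.55],"rot": [0,0.4,0],"gripper": 7.2}
    - {"slide": [0,0,0],"rot": [0,0,0],"gripper": 4.4}
    - {"slide": [0,0,0],"rot": [0,0,0],"gripper": 4.4}
    - {"slide": [0,0,0],"rot": [0,0,0],"gripper": 4.4}
    - {"slide": [0,0,2],"rot": [0,0,0],"gripper": 4.4}
    - {"slide": [0,0,3],"rot": [0,0,0],"gripper": 4.4}
    - {"slide": [0,0,0],"rot": [0,0,0],"gripper": 4.4}

```text
time: 9.05
position: [0.489, -0.0158, 0.058]
tool_rot: [-0.704, 0.705, -0.061, 0.063]
force: [-0.5, 0.3, -1.2]
gripper_width: 0.0455
```

```bash
python3 - <<'E'
from h import *
show(); fix([.495,-.155,.01],-9.8); snap('wrist','wrist7')
E
```

```text
t 9.05 tcp [ 0.489  -0.0158  0.058 ] xax [ 0.985 -0.175  0.004] yax [ 0.004 -0.002 -1.   ] jaw yaw -10.1 F [-0.5  0.3 -1.2] w 0.0455 q [-0.27  0.49  1.71 -0.    0.94 -0.1 ]
slide [  0.6  -13.92  -4.8 ] rot [0.1 0.2 0.3]
```

View pics/wrist7.png

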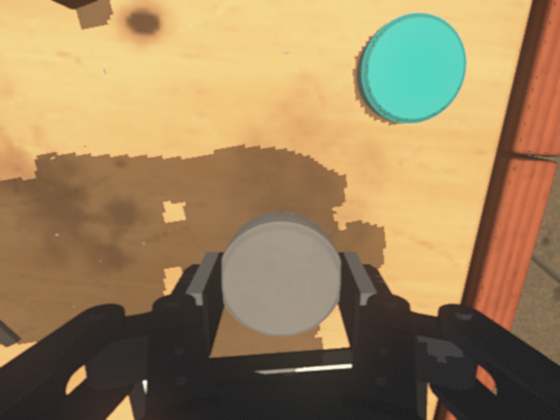

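The tin is held, centred at (281,272). I'll carry it to the mat.

Request:
apply_moves:
  increments:
    - {"slide": [0.1,-4,0],"rot": [0,0,0],"gripper": 4.4}
    - {"slide": [0.3,-5,0],"rot": [0,0,0],"gripper": 4.4}
    - {"slide": [0.3,-4.8,-0.5],"rot": [0,0,0],"gripper": 4.4}
    - {"slide": [0,0,-1.5],"rot": [0,0,0],"gripper": 4.4}
    - {"slide": [0,0,0],"rot": [0,0,0],"gripper": 4.4}

```text
time: 9.72
position: [0.493, -0.1567, 0.0312]
tool_rot: [0.705, -0.704, 0.064, -0.06]
force: [-0.8, -0.4, -0.3]
gripper_width: 0.0454
```

```bash
python3 - <<'E'
from h import *
show(); fix([.495,-.155,.010],-9.8)
E
```

```text
t 9.72 tcp [ 0.493  -0.1567  0.0312] xax [ 0.985 -0.173 -0.006] yax [-0.005  0.002 -1.   ] jaw yaw -10.0 F [-0.8 -0.4 -0.3] w 0.0454 q [-0.54  0.57  1.65 -0.    0.93 -0.36]
slide [ 0.2   0.17 -2.12] rot [-0.1 -0.3  0.2]
```

Request:
apply_moves:
  increments:
    - {"slide": [0,0,-1.5],"rot": [0,0,0],"gripper": 4.4}
    - {"slide": [0,0,-0.6],"rot": [0,0,0],"gripper": 4.4}
    - {"slide": [0,0,0],"rot": [0,0,0],"gripper": 4.4}
    - {"slide": [0,0,0],"rot": [0,0,0],"gripper": 4.4}

```text
time: 10.22
position: [0.4928, -0.1555, 0.0101]
tool_rot: [0.705, -0.704, 0.063, -0.058]
force: [0.0, -0.2, 1.2]
gripper_width: 0.0452
```

Request:
apply_moves:
  increments:
    - {"slide": [0,0,0],"rot": [0,0,0],"gripper": 7}
    - {"slide": [0,0,0],"rot": [0,0,0],"gripper": 7}
    - {"slide": [0,0,3],"rot": [0,0,0],"gripper": 7}
    - {"slide": [0,0,5],"rot": [0,0,0],"gripper": 8.5}
    - {"slide": [-2,-2,4],"rot": [0,0,-10.6],"gripper": 8.5}
    - {"slide": [-2,-2,4],"rot": [0,0,-10.6],"gripper": 8.5}
    - {"slide": [-2,-2,4],"rot": [0,0,-10.6],"gripper": 8.5}
    - {"slide": [-2,-2,3],"rot": [0,0,-10.6],"gripper": 8.5}
    - {"slide": [-2,-2,2],"rot": [0,0,-10.6],"gripper": 8.5}
    - {"slide": [-2,-2,1],"rot": [0,0,-10.6],"gripper": 8.5}
    - {"slide": [-2,-2,0],"rot": [0,0,-10.6],"gripper": 8.5}
    - {"slide": [-1,0,0],"rot": [0,0,-10.6],"gripper": 8.5}

```text
time: 11.72
position: [0.3371, -0.2965, 0.2768]
tool_rot: [0.477, -0.47, 0.525, -0.525]
force: [-0.6, 0.5, -0.1]
gripper_width: 0.0852
```

```bash
python3 - <<'E'
from h import *
show(); snap('wrist','wrist8'); snap('top','top2')
E
```

```text
t 11.72 tcp [ 0.3371 -0.2965  0.2768] xax [-0.104 -0.995 -0.008] yax [ 0.007  0.007 -1.   ] jaw yaw -95.9 F [-0.6  0.5 -0.1] w 0.0852 q [-0.99  0.17  1.47  0.01  1.51  0.68]
```

View pics/wrist8.png

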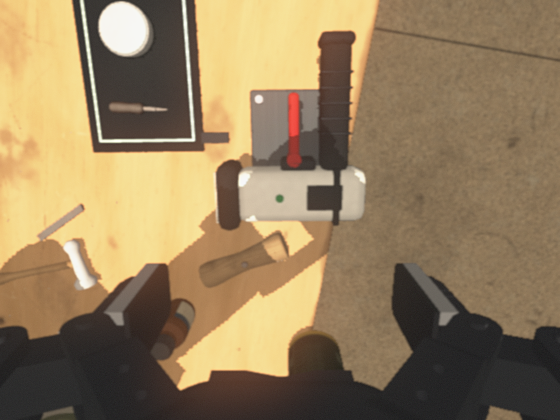

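The wrist view shows the tin (125,29) and scraper (137,108) inside the mat outline. It also shows the grip (336,33..168), the red trigger (293,95..160) and the white body (240..365,168..222).

```bash
python3 - <<'E'
from h import *
im=cv2.imread('pics/wrist8.png'); 
cv2.imwrite('pics/z4.png',cv2.resize(im[20:240,200:380],None,fx=2.7,fy=2.7,interpolation=cv2.INTER_CUBIC))
g=lambda u,v,z:print((u,v,z),np.round(atz('wrist8',(u,v),z),4))
g(294,161,.104); g(292,94,.104); g(287,127,.104);g(299,127,.104)
g(320,120,.108);g(353,120,.108);g(336,34,.108)
g(365,195,.113);g(217,195,.1);g(300,168,.113);g(300,222,.113)
print('tin',atz('wrist8',(125,29),.024),'scr',atz('wrist8',(137,108),.01))
E
```

```text
(294, 161, 0.104) [ 0.3576 -0.309   0.104 ]
(292, 94, 0.104) [ 0.412  -0.3126  0.104 ]
(287, 127, 0.104) [ 0.3863 -0.3059  0.104 ]
(299, 127, 0.104) [ 0.3853 -0.3158  0.104 ]
(320, 120, 0.108) [ 0.3893 -0.3332  0.108 ]
(353, 120, 0.108) [ 0.3865 -0.3598  0.108 ]
(336, 34, 0.108) [ 0.4523 -0.3504  0.108 ]
(365, 195, 0.113) [ 0.3241 -0.3656  0.113 ]
(217, 195, 0.1) [ 0.3342 -0.2387  0.1   ]
(300, 168, 0.113) [ 0.3526 -0.3132  0.113 ]
(300, 222, 0.113) [ 0.306 -0.309  0.113]
tin [ 0.49221225 -0.15805648  0.024     ] scr [ 0.41802987 -0.1493022   0.01      ]
```

View pics/z4.png

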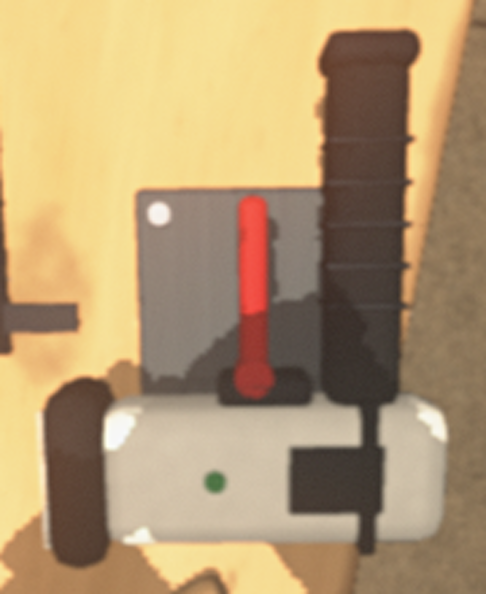

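View pics/top2.png

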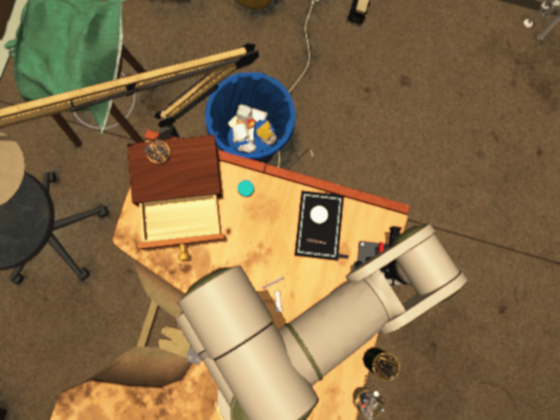

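Request:
apply_moves:
  increments:
    - {"slide": [2.1,-1.4,-1.5],"rot": [0,0,0.5],"gripper": 8.5}
    - {"slide": [2.1,-1.4,-2],"rot": [0,0,0],"gripper": 8.5}
    - {"slide": [2,-1.4,-2],"rot": [0,0,0],"gripper": 8.5}
    - {"slide": [0,0,-2],"rot": [0,0,0],"gripper": 8.5}
    - {"slide": [0,0,0],"rot": [0,0,0],"gripper": 8.5}

```text
time: 12.45
position: [0.4037, -0.3372, 0.1993]
tool_rot: [0.487, -0.48, 0.516, -0.516]
force: [0.4, -0.2, 0.1]
gripper_width: 0.0848
```

```bash
python3 - <<'E'
from h import *
show(); fix([.399,-.339,.15],-95); snap('wrist','wrist9'); print(proj('wrist9',[.3999,-.339,.104]))
E
```

```text
t 12.45 tcp [ 0.4037 -0.3372  0.1993] xax [-0.065 -0.998 -0.008] yax [ 0.008  0.007 -1.   ] jaw yaw -93.7 F [ 0.4 -0.2  0.1] w 0.0848 q [-0.93  0.36  1.42  0.01  1.36  0.71]
slide [-0.47 -0.18 -4.93] rot [-0.4  0.5 -1.3]
[284.4309662  215.18180309]
```

View pics/wrist9.png

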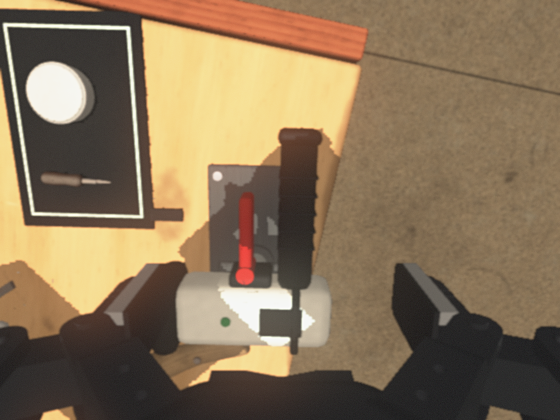

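```bash
python3 - <<'E'
from h import *
print('hinge',tri(('wrist8',(294,161)),('wrist9',(245,275.5))),atz('wrist9',(245,275.5),.104))
print('griptip',tri(('wrist8',(336,32)),('wrist9',(300,130))),atz('wrist9',(300,130),.108))
im=cv2.imread('pics/wrist9.png'); 
for r in (205,215,225): print([tuple(im[r,c]) for c in range(234,258,2)]);print([ (c,int(im[r,c].max())) for c in range(274,324,2)])
for c in (239.5,252.5): print(c,atz('wrist9',(c,215),.104))
for c in (279,317): print(c,atz('wrist9',(c,215),.108))
E
```

```text
hinge [ 0.35753968 -0.30885476  0.10295339] [ 0.35809392 -0.30887325  0.104     ]
griptip [ 0.45473759 -0.35196929  0.10088721] [ 0.45495265 -0.35210787  0.108     ]
[(np.uint8(67), np.uint8(75), np.uint8(91)), (np.uint8(69), np.uint8(78), np.uint8(92)), (np.uint8(60), np.uint8(68), np.uint8(105)), (np.uint8(45), np.uint8(56), np.uint8(143)), (np.uint8(41), np.uint8(53), np.uint8(149)), (np.uint8(45), np.uint8(54), np.uint8(152)), (np.uint8(42), np.uint8(52), np.uint8(150)), (np.uint8(44), np.uint8(52), np.uint8(147)), (np.uint8(42), np.uint8(51), np.uint8(135)), (np.uint8(38), np.uint8(48), np.uint8(109)), (np.uint8(60), np.uint8(64), np.uint8(91)), (np.uint8(66), np.uint8(72), np.uint8(82))]
[(274, 79), (276, 78), (278, 67), (280, 48), (282, 53), (284, 51), (286, 51), (288, 51), (290, 52), (292, 51), (294, 51), (296, 50), (298, 52), (300, 49), (302, 51), (304, 50), (306, 50), (308, 49), (310, 49), (312, 47), (314, 88), (316, 160), (318, 163), (320, 160), (322, 149)]
[(np.uint8(67), np.uint8(74), np.uint8(89)), (np.uint8(70), np.uint8(76), np.uint8(88)), (np.uint8(59), np.uint8(66),
[... 998 characters left out ...]
), np.uint8(149)), (np.uint8(44), np.uint8(52), np.uint8(144)), (np.uint8(41), np.uint8(46), np.uint8(130)), (np.uint8(42), np.uint8(48), np.uint8(107)), (np.uint8(92), np.uint8(100), np.uint8(117)), (np.uint8(105), np.uint8(113), np.uint8(121))]
[(274, 119), (276, 96), (278, 55), (280, 46), (282, 48), (284, 47), (286, 48), (288, 49), (290, 50), (292, 46), (294, 48), (296, 48), (298, 50), (300, 46), (302, 48), (304, 50), (306, 47), (308, 46), (310, 44), (312, 48), (314, 130), (316, 164), (318, 160), (320, 151), (322, 131)]
239.5 [ 0.40192614 -0.30916971  0.104     ]
252.5 [ 0.40137583 -0.31780906  0.104     ]
279 [ 0.40140127 -0.33553303  0.108     ]
317 [ 0.39982332 -0.36030543  0.108     ]
```

Request:
apply_moves:
  increments:
    - {"slide": [-0.35,-0.2,-2],"rot": [-0.4,0.5,-1.3],"gripper": 8.5}
    - {"slide": [0,0,-2],"rot": [0,0,0],"gripper": 8.5}
    - {"slide": [0,0,0],"rot": [0,0,0],"gripper": 8.5}

```text
time: 12.88
position: [0.4016, -0.3401, 0.1631]
tool_rot: [-0.478, 0.479, -0.518, 0.523]
force: [0.5, -0.2, 0.1]
gripper_width: 0.0854
```

```bash
python3 - <<'E'
from h import *
show(); fix([.400,-.3395,.0743],-95); snap('wrist','wrist10')
E
```

```text
t 12.88 tcp [ 0.4016 -0.3401  0.1631] xax [-0.083 -0.997  0.006] yax [ 0.004 -0.006 -1.   ] jaw yaw -94.7 F [ 0.5 -0.2  0.1] w 0.0854 q [-0.93  0.4   1.48 -0.    1.25  0.73]
slide [-0.16  0.06 -8.88] rot [ 0.4  0.2 -0.3]
```

View pics/wrist10.png

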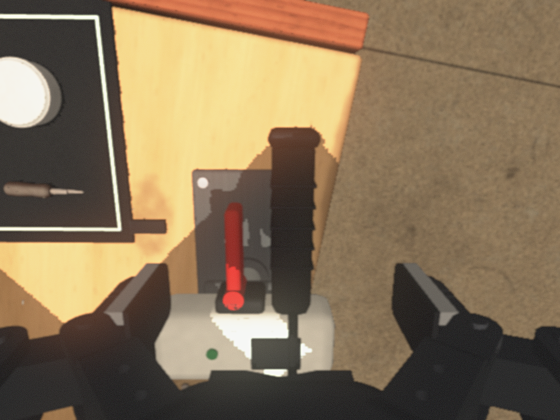

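Request:
apply_moves:
  increments:
    - {"slide": [-0.15,0.05,-2],"rot": [0.4,0.2,0],"gripper": 8.5}
    - {"slide": [0,0,-2],"rot": [0,0,0],"gripper": 8.5}
    - {"slide": [0,0,-1.5],"rot": [0,0,0],"gripper": 8.5}
    - {"slide": [0,0,0],"rot": [0,0,0],"gripper": 8.5}

```text
time: 13.42
position: [0.4025, -0.3422, 0.114]
tool_rot: [-0.48, 0.48, -0.515, 0.524]
force: [0.2, -1.1, 0.5]
gripper_width: 0.0851
```

```bash
python3 - <<'E'
from h import *
show(); fix([.400,-.3395,.0743],-95); snap('wrist','wrist11')
E
```

```text
t 13.43 tcp [ 0.4025 -0.3422  0.114 ] xax [-0.079 -0.997  0.009] yax [ 0.008 -0.01  -1.   ] jaw yaw -94.6 F [ 0.2 -1.1  0.5] w 0.0851 q [-0.93  0.46  1.55  0.    1.12  0.72]
slide [-0.25  0.27 -3.97] rot [ 0.5  0.5 -0.4]
```

View pics/wrist11.png

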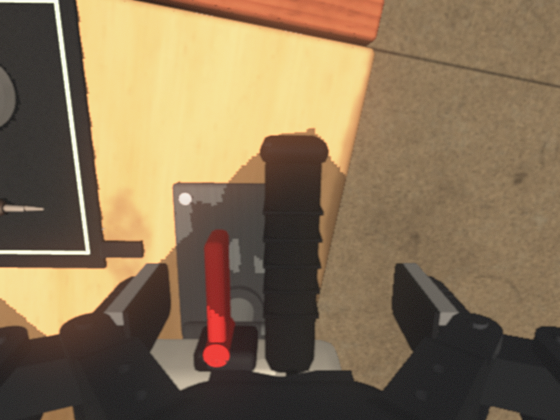

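Request:
apply_moves:
  increments:
    - {"slide": [-0.25,0.25,-1.5],"rot": [0.5,0.5,-0.4],"gripper": 8.5}
    - {"slide": [0,0.1,-1.8],"rot": [0,0,0],"gripper": 8.5}
    - {"slide": [0,0,-0.6],"rot": [0,0,0],"gripper": 8.5}
    - {"slide": [0,0,0],"rot": [0,0,0],"gripper": 8.5}
  grip_force: 25

```text
time: 13.98
position: [0.4007, -0.3396, 0.0761]
tool_rot: [-0.477, 0.478, -0.52, 0.523]
force: [-0.3, 0.8, 0.6]
gripper_width: 0.0851
```

```bash
python3 - <<'E'
from h import *
show(); fix([.400,-.3395,.0743],-95); snap('wrist','wrist12')
E
```

```text
t 13.97 tcp [ 0.4007 -0.3396  0.0761] xax [-0.087 -0.996  0.004] yax [ 0.002 -0.005 -1.   ] jaw yaw -95.0 F [-0.3  0.8  0.6] w 0.0851 q [-0.93  0.51  1.6  -0.    1.04  0.73]
slide [-0.07  0.01 -0.18] rot [ 0.3  0.1 -0. ]
```

View pics/wrist12.png

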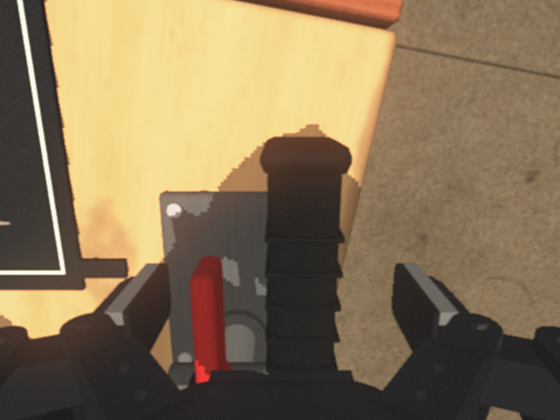

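The fingers straddle the trigger (left edge 192) and the grip (right edge 340), so I'll close.

Request:
apply_moves:
  increments:
    - {"slide": [0,0,-0.1],"rot": [0,0,0],"gripper": 5.5}
    - {"slide": [0,0,0],"rot": [0,0,0],"gripper": 4.6}
    - {"slide": [0,0,0],"rot": [0,0,0],"gripper": 3}
    - {"slide": [0,0,0],"rot": [0,0,0],"gripper": 3}
    - {"slide": [0,0,0],"rot": [0,0,0],"gripper": 3}
    - {"slide": [0,0,0],"rot": [0,0,0],"gripper": 3}

```text
time: 14.78
position: [0.4012, -0.3382, 0.0765]
tool_rot: [-0.478, 0.477, -0.52, 0.523]
force: [-0.0, 0.8, 0.6]
gripper_width: 0.0411
```

```bash
python3 - <<'E'
from h import *
show(); fix([.400,-.3395,.0743],-95); snap('wrist','wrist13'); snap('top','top3')
E
```

```text
t 14.78 tcp [ 0.4012 -0.3382  0.0765] xax [-0.089 -0.996  0.002] yax [ 0.004 -0.002 -1.   ] jaw yaw -95.1 F [-0.   0.8  0.6] w 0.0411 q [-0.93  0.5   1.6   0.    1.04  0.73]
slide [-0.12 -0.13 -0.22] rot [0.1 0.2 0.1]
```

View pics/wrist13.png

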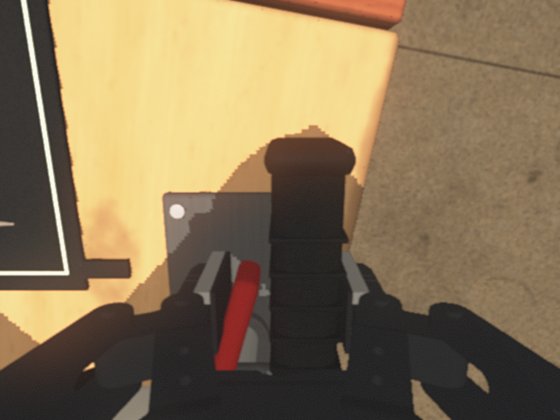

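View pics/top3.png

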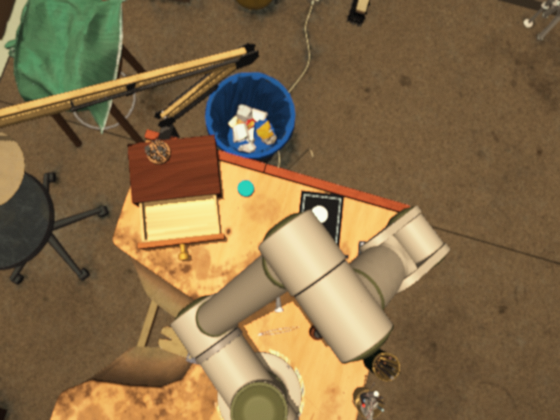

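```bash
python3 - <<'E'
from h import *
print(np.round([atz('wrist12',(207,262),.104),atz('wrist13',(250,266),.104)],4))
# hinge at (.3577,-.309): angles
for f,uv in (('wrist12',(207,262)),('wrist13',(250,266))):
    p=atz(f,uv,.104)-np.array([.3577,-.309,.104]); print(np.degrees(np.arctan2(p[1],p[0])))
E
```

```text
[[ 0.4187 -0.3169  0.104 ]
 [ 0.4163 -0.3296  0.104 ]]
-7.360305919909297
-19.395195878968277
```

Request:
apply_moves:
  increments:
    - {"slide": [0,-0.1,0],"rot": [0,0,0],"gripper": 3}
    - {"slide": [0,0,0],"rot": [0,0,0],"gripper": 3}
  grip_force: 50

```text
time: 15.12
position: [0.4012, -0.3385, 0.0767]
tool_rot: [-0.478, 0.476, -0.521, 0.523]
force: [1.4, 0.2, 0.8]
gripper_width: 0.0396
```

Request:
apply_moves:
  increments:
    - {"slide": [0,0,0],"rot": [0,0,0],"gripper": 2}
    - {"slide": [0,0,0],"rot": [0,0,0],"gripper": 2}
    - {"slide": [0,0,0],"rot": [0,0,0],"gripper": 2}
  grip_force: 90

```text
time: 15.5
position: [0.4011, -0.339, 0.0769]
tool_rot: [-0.478, 0.476, -0.521, 0.523]
force: [-0.2, -0.8, 2.7]
gripper_width: 0.0382
```

```bash
python3 - <<'E'
from h import *
show(); snap('wrist','wrist14')
im=cv2.imread('pics/wrist14.png'); cv2.imwrite('pics/z5.png',cv2.resize(im[200:400,140:420],None,fx=2.8,fy=2.8,interpolation=cv2.INTER_CUBIC))
E
```

```text
t 15.50 tcp [ 0.4011 -0.339   0.0769] xax [-0.09  -0.996  0.   ] yax [ 0.004 -0.001 -1.   ] jaw yaw -95.2 F [-0.2 -0.8  2.7] w 0.0382 q [-0.93  0.5   1.59  0.    1.04  0.73]
```

View pics/z5.png

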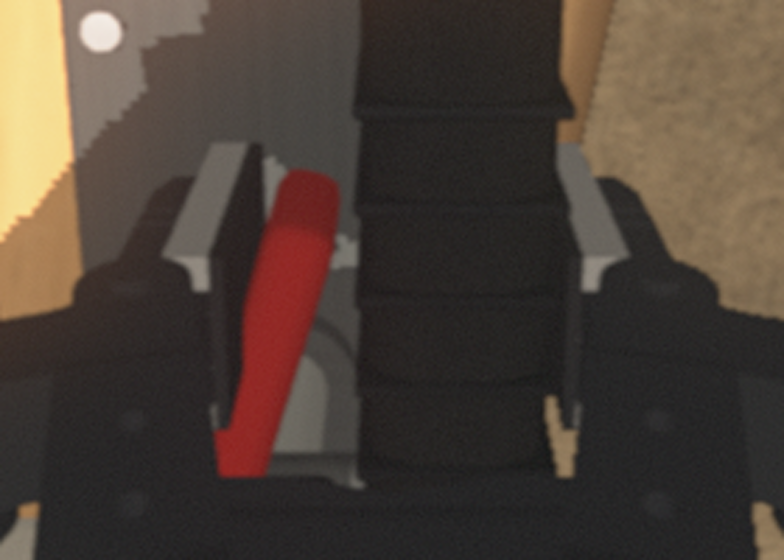

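```bash
python3 - <<'E'
from h import *
for f,rows in (('wrist9',range(205,262,4)),('wrist11',range(250,335,6)),('wrist12',range(285,365,6)),('wrist13',range(290,365,6)),('wrist14',range(290,365,6))):
    im=cv2.imread('pics/%s.png'%f).astype(int); red=(im[...,2]>2.0*im[...,1])&(im[...,2]>2.0*im[...,0])&(im[...,2]>70)
    L=[];Rr=[]
    for r in rows:
        c=np.where(red[r,150:320])[0]+150
        if len(c)>3: L.append(atz(f,(c.min()-.5,r),.104));Rr.append(atz(f,(c.max()+.5,r),.104))
    for n,P in (('L',L),('R',Rr)):
        P=np.array(P); k=np.polyfit(P[:,0],P[:,1],1); print(f,n,'ang %.1f'%np.degrees(np.arctan(k[0])),'resid %.4f'%np.std(P[:,1]-np.polyval(k,P[:,0])),np.round(np.polyval(k,.400),4))
E
```

```text
wrist9 L ang -5.3 resid 0.0003 -0.3085
wrist9 R ang -4.9 resid 0.0000 -0.3177
wrist11 L ang -5.8 resid 0.0002 -0.3087
wrist11 R ang -3.2 resid 0.0005 -0.319
wrist12 L ang -5.4 resid 0.0001 -0.3088
wrist12 R ang -4.5 resid 0.0004 -0.3199
wrist13 L ang -18.7 resid 0.0003 -0.3193
wrist13 R ang -20.8 resid 0.0001 -0.3286
wrist14 L ang -16.5 resid 0.0005 -0.3207
wrist14 R ang -21.6 resid 0.0002 -0.3295
```

The trigger edge has turned from -5° to about -21° and moved about 11 mm, so it is fully home. I'll hold it a little longer, then release.

Request:
apply_moves:
  increments:
    - {"slide": [0,0,0],"rot": [0,0,0],"gripper": 2}
    - {"slide": [0,0,0],"rot": [0,0,0],"gripper": 2}
    - {"slide": [0,0,0],"rot": [0,0,0],"gripper": 2}
    - {"slide": [0,0,0],"rot": [0,0,0],"gripper": 2}
    - {"slide": [0,0,0],"rot": [0,0,0],"gripper": 8.5}
    - {"slide": [0,0,0],"rot": [0,0,0],"gripper": 8.5}
    - {"slide": [0,0,0],"rot": [0,0,0],"gripper": 8.5}
    - {"slide": [0,0,0],"rot": [0,0,0],"gripper": 8.5}
  grip_force: 60

```text
time: 16.55
position: [0.4013, -0.3384, 0.076]
tool_rot: [-0.478, 0.477, -0.52, 0.522]
force: [0.6, 0.5, 0.2]
gripper_width: 0.085
```

```bash
python3 - <<'E'
from h import *
show(); snap('wrist','wrist15'); fix([.4,-.3395,.09],-95)
E
```

```text
t 16.55 tcp [ 0.4013 -0.3384  0.076 ] xax [-0.087 -0.996  0.001] yax [ 0.003 -0.001 -1.   ] jaw yaw -95.0 F [0.6 0.5 0.2] w 0.0850 q [-0.93  0.51  1.6   0.    1.04  0.73]
slide [-0.13 -0.11  1.4 ] rot [ 0.   0.2 -0. ]
```

View pics/wrist15.png

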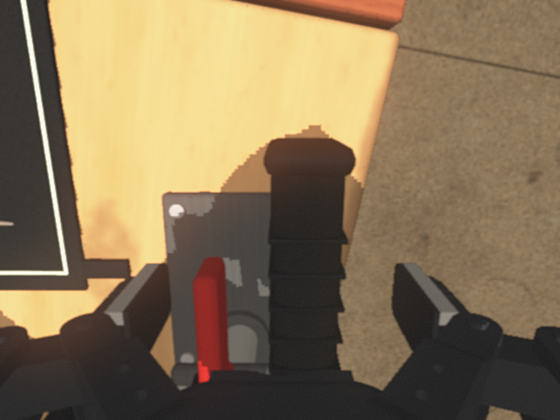

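The trigger has sprung back (left edge 195). I'll rise and go back to the mat.

Request:
apply_moves:
  increments:
    - {"slide": [0,0,4],"rot": [0,0,0],"gripper": 8.5}
    - {"slide": [0,0,6],"rot": [0,0,0],"gripper": 8.5}
    - {"slide": [0,2,3],"rot": [0,0,10.6],"gripper": 8.5}
    - {"slide": [0.5,3,1],"rot": [0,0,10.6],"gripper": 8.5}
    - {"slide": [1,3,0],"rot": [0,0,10.6],"gripper": 8.5}
    - {"slide": [1,3,-1],"rot": [0,0,10.6],"gripper": 8.5}
    - {"slide": [1,3,-1],"rot": [0,0,10.6],"gripper": 8.5}
    - {"slide": [1,1,-1],"rot": [0,0,10.6],"gripper": 8.5}
    - {"slide": [0,0,-1],"rot": [0,0,10.6],"gripper": 8.5}
    - {"slide": [0,0,0],"rot": [0,0,10.6],"gripper": 8.5}
    - {"slide": [0,0,0],"rot": [0,0,0],"gripper": 8.5}

```text
time: 17.98
position: [0.447, -0.1847, 0.1809]
tool_rot: [0.705, -0.705, 0.052, -0.058]
force: [-0.3, 0.4, -0.5]
gripper_width: 0.0849
```

```bash
python3 - <<'E'
from h import *
show(); snap('wrist','wrist16')
E
```

```text
t 17.98 tcp [ 0.447  -0.1847  0.1809] xax [ 0.988 -0.154  0.009] yax [ 0.009 -0.    -1.   ] jaw yaw -8.9 F [-0.3  0.4 -0.5] w 0.0849 q [-0.64  0.31  1.57  0.01  1.26 -0.49]
```

View pics/wrist16.png

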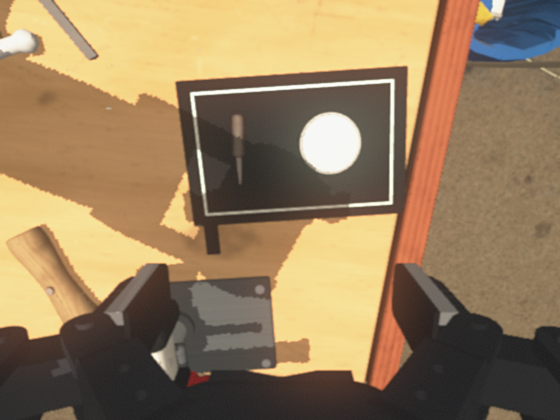

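Both tools are still on the mat, with the tin at (330,142) and the scraper from (237,115) to (240,185).

```bash
python3 - <<'E'
from h import *
t=atz('wrist16',(330.5,142),.024);print('tin',t)
h=atz('wrist16',(237,115),.010);e=atz('wrist16',(240,185),.006);d=e-h
print('scr',h,e,np.linalg.norm(d),np.degrees(np.arctan2(-d[1],-d[0])),'grip',h+d/np.linalg.norm(d)*.019)
fix(list(t[:2])+[.009],-9.8)
E
```

```text
tin [ 0.49320494 -0.15399837  0.024     ]
scr [ 0.42215685 -0.12203181  0.01      ] [ 0.4133535  -0.18046009  0.006     ] 0.059222988817156465 81.43173266009255 grip [ 0.41933255 -0.14077685  0.00871671]
slide [  4.63   3.07 -17.19] rot [ 0.   0.5 -0.8]
```

Request:
apply_moves:
  increments:
    - {"slide": [2.3,1.5,-3],"rot": [0,0.5,-0.8],"gripper": 7.2}
    - {"slide": [2.3,1.5,-3],"rot": [0,0,0],"gripper": 7.2}
    - {"slide": [0,0,-4],"rot": [0,0,0],"gripper": 7.2}
    - {"slide": [0,0,-2],"rot": [0,0,0],"gripper": 7.2}
    - {"slide": [0,0,0],"rot": [0,0,0],"gripper": 7.2}
  grip_force: 40

```text
time: 18.65
position: [0.4952, -0.1551, 0.059]
tool_rot: [-0.703, 0.705, -0.066, 0.069]
force: [0.1, 0.3, -0.3]
gripper_width: 0.0721
```

```bash
python3 - <<'E'
from h import *
show(); snap('wrist','wrist17'); fix([.493,-.155,.009],-9.8)
E
```

```text
t 18.65 tcp [ 0.4952 -0.1551  0.059 ] xax [ 0.982 -0.191  0.005] yax [ 0.004 -0.004 -1.   ] jaw yaw -11.0 F [ 0.1  0.3 -0.3] w 0.0721 q [-0.53  0.52  1.63 -0.    0.98 -0.34]
slide [-0.25  0.03 -5.08] rot [0.3 0.3 1.2]
```

View pics/wrist17.png

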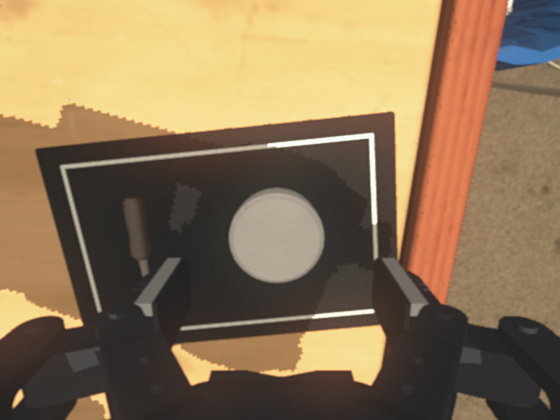

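Request:
apply_moves:
  increments:
    - {"slide": [-0.25,0.05,-1.5],"rot": [0.3,0.3,1.2],"gripper": 7}
    - {"slide": [0,0,-2],"rot": [0,0,0],"gripper": 7}
    - {"slide": [0,0,-1],"rot": [0,0,0],"gripper": 7}
    - {"slide": [0,0,0],"rot": [0,0,0],"gripper": 7}

```text
time: 19.2
position: [0.4938, -0.1559, 0.0151]
tool_rot: [-0.704, 0.705, -0.059, 0.062]
force: [-0.5, 0.4, -0.1]
gripper_width: 0.07
```

```bash
python3 - <<'E'
from h import *
show(); fix([.493,-.155,.009],-9.8)
E
```

```text
t 19.20 tcp [ 0.4938 -0.1559  0.0151] xax [ 0.985 -0.17   0.004] yax [ 0.004 -0.002 -1.   ] jaw yaw -9.8 F [-0.5  0.4 -0.1] w 0.0700 q [-0.54  0.59  1.67  0.    0.87 -0.36]
slide [-0.08  0.09 -0.61] rot [0.1 0.2 0. ]
```

Request:
apply_moves:
  increments:
    - {"slide": [-0.1,0.1,-0.6],"rot": [0,0,0],"gripper": 7}
    - {"slide": [0,0,0],"rot": [0,0,0],"gripper": 4.2}
    - {"slide": [0,0,0],"rot": [0,0,0],"gripper": 4.2}
    - {"slide": [0,0,0],"rot": [0,0,0],"gripper": 4.2}
    - {"slide": [0,0,3],"rot": [0,0,0],"gripper": 4.2}
    - {"slide": [0,0,4],"rot": [0,0,0],"gripper": 4.2}
    - {"slide": [0,0,5],"rot": [0,0,0],"gripper": 4.2}
    - {"slide": [0,0,3],"rot": [0,0,0],"gripper": 4.2}
    - {"slide": [0,0,0],"rot": [0,0,0],"gripper": 4.2}

```text
time: 20.32
position: [0.4926, -0.1548, 0.1651]
tool_rot: [-0.704, 0.705, -0.058, 0.063]
force: [-0.6, 0.2, -0.9]
gripper_width: 0.0453
```

```bash
python3 - <<'E'
from h import *
show()
E
```

```text
t 20.32 tcp [ 0.4926 -0.1548  0.1651] xax [ 0.985 -0.17   0.006] yax [ 0.006 -0.003 -1.   ] jaw yaw -9.8 F [-0.6  0.2 -0.9] w 0.0453 q [-0.53  0.38  1.5   0.    1.25 -0.36]
```

Request:
apply_moves:
  increments:
    - {"slide": [-0.5,3,1],"rot": [0,0,-10.4],"gripper": 4.2}
    - {"slide": [-0.5,4.5,1],"rot": [0,0,-10.4],"gripper": 4.2}
    - {"slide": [-0.5,4.5,1],"rot": [0,0,-10.4],"gripper": 4.2}
    - {"slide": [-0.5,4.5,1],"rot": [0,0,-10.4],"gripper": 4.2}
    - {"slide": [-0.5,4.5,0],"rot": [0,0,-10.4],"gripper": 4.2}
    - {"slide": [-0.5,4.5,0],"rot": [0,0,-10.4],"gripper": 4.2}
    - {"slide": [-0.5,4.5,0],"rot": [0,0,-10.4],"gripper": 4.2}
    - {"slide": [0,0,0],"rot": [0,0,0],"gripper": 4.2}

```text
time: 21.32
position: [0.4531, 0.1476, 0.196]
tool_rot: [-0.526, 0.53, -0.474, 0.467]
force: [0.4, -0.7, -1.7]
gripper_width: 0.0455
```

```bash
python3 - <<'E'
from h import *
show(); snap('wrist','wrist18')
E
```

```text
t 21.32 tcp [0.4531 0.1476 0.196 ] xax [ 0.115 -0.993 -0.003] yax [-0.011  0.001 -1.   ] jaw yaw -83.4 F [ 0.4 -0.7 -1.7] w 0.0455 q [0.06 0.29 1.55 0.   1.32 1.52]
```

View pics/wrist18.png

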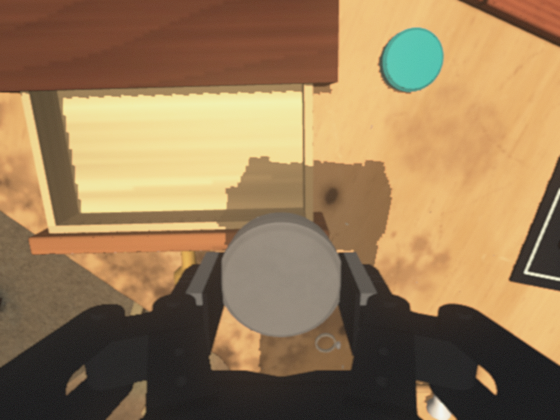

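```bash
python3 - <<'E'
from h import *
g=lambda n,u,v,z:print(n,(u,v,z),np.round(atz('wrist18',(u,v),z),4))
g('floor',303,97,.022);g('floor',302,208,.022);g('floor',82,212,.022);g('floor',65,97,.022)
g('chest front',100,90,.08);g('cf',330,83,.08)
g('front top in R',310,215,.067);g('front out',230,248,.067);g('front outL',35,250,.067);g('fr innerL',60,232,.067)
g('rwall top',307,150,.058); g('lwall top',35,150,.058); g('lwall out',30,150,.058)
# top view
for u,v in ((145,204),(217,198),(218,232),(146,240)): print(np.round(atz('top0',(u,v),.058),4))
E
```

```text
floor (303, 97, 0.022) [0.5254 0.1378 0.022 ]
floor (302, 208, 0.022) [0.4323 0.1265 0.022 ]
floor (82, 212, 0.022) [0.4063 0.3194 0.022 ]
floor (65, 97, 0.022) [0.5033 0.3302 0.022 ]
chest front (100, 90, 0.08) [0.5136 0.2748 0.08  ]
cf (330, 83, 0.08) [0.5352 0.1244 0.08  ]
front top in R (310, 215, 0.067) [0.44   0.1238 0.067 ]
front out (230, 248, 0.067) [0.4062 0.1821 0.067 ]
front outL (35, 250, 0.067) [0.387  0.3334 0.067 ]
fr innerL (60, 232, 0.067) [0.4043 0.3133 0.067 ]
rwall top (307, 150, 0.058) [0.4875 0.1318 0.058 ]
lwall top (35, 150, 0.058) [0.4642 0.3342 0.058 ]
lwall out (30, 150, 0.058) [0.4638 0.3379 0.058 ]
[0.5035 0.3217 0.058 ]
[0.5254 0.1256 0.058 ]
[0.4318 0.1192 0.058 ]
[0.405  0.3129 0.058 ]
```

Request:
apply_moves:
  increments:
    - {"slide": [1.0,1.9,-2],"rot": [0,-0.6,1],"gripper": 4.2}
    - {"slide": [0.9,1.8,-4],"rot": [0,0,0],"gripper": 4.2}
    - {"slide": [0,0,-4],"rot": [0,0,0],"gripper": 4.2}
    - {"slide": [0,0,-1],"rot": [0,0,0],"gripper": 4.2}
    - {"slide": [0,0,0],"rot": [0,0,0],"gripper": 4.2}

```text
time: 22.0
position: [0.4738, 0.1799, 0.0813]
tool_rot: [-0.533, 0.534, -0.465, 0.464]
force: [-0.5, -0.3, -0.3]
gripper_width: 0.0453
```

```bash
python3 - <<'E'
from h import *
show(); snap('wrist','wrist19'); fix([.472,.185,.029],-82.3)
E
```

```text
t 22.00 tcp [0.4738 0.1799 0.0813] xax [ 0.136 -0.991  0.   ] yax [-0.002 -0.    -1.   ] jaw yaw -82.2 F [-0.5 -0.3 -0.3] w 0.0453 q [ 0.13  0.48  1.64 -0.    1.03  1.56]
slide [-0.2   0.5  -5.28] rot [ 0.  -0.  -0.1]
```

View pics/wrist19.png

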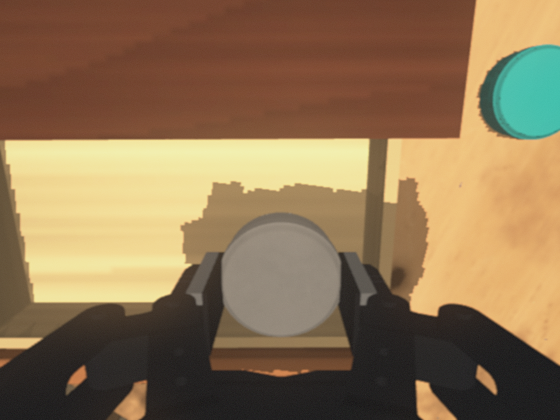

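The tin is above the drawer's right part with room on both sides (side wall at 370, chest edge at row 138). I'll lower it.

Request:
apply_moves:
  increments:
    - {"slide": [-0.2,0.7,-1.5],"rot": [0,0,0],"gripper": 4.2}
    - {"slide": [0,0,-1.5],"rot": [0,0,0],"gripper": 4.2}
    - {"slide": [0,0,-1.2],"rot": [0,0,0],"gripper": 4.2}
    - {"slide": [0,0,0],"rot": [0,0,0],"gripper": 4.2}

```text
time: 22.55
position: [0.4732, 0.1878, 0.0401]
tool_rot: [0.534, -0.532, 0.463, -0.466]
force: [0.3, 0.2, -0.7]
gripper_width: 0.0456
```

```bash
python3 - <<'E'
from h import *
show(); fix([.472,.185,.028],-82.3)
E
```

```text
t 22.55 tcp [0.4732 0.1878 0.0401] xax [ 0.136 -0.991  0.   ] yax [ 0.005  0.001 -1.   ] jaw yaw -82.2 F [ 0.3  0.2 -0.7] w 0.0456 q [ 0.14  0.54  1.68 -0.    0.92  1.58]
slide [-0.12 -0.28 -1.21] rot [-0.   0.3 -0.1]
```

Request:
apply_moves:
  increments:
    - {"slide": [0,0,-0.8],"rot": [0,0,0],"gripper": 4.2}
    - {"slide": [0,0,-0.4],"rot": [0,0,0],"gripper": 4.2}
    - {"slide": [0,0,0],"rot": [0,0,0],"gripper": 4.2}

```text
time: 22.92
position: [0.4738, 0.188, 0.0283]
tool_rot: [0.535, -0.531, 0.463, -0.466]
force: [-1.4, -0.8, 1.0]
gripper_width: 0.0459
```

Request:
apply_moves:
  increments:
    - {"slide": [0,0,-0.1],"rot": [0,0,0],"gripper": 4.2}
    - {"slide": [0,0,0],"rot": [0,0,0],"gripper": 6}
    - {"slide": [0,0,0],"rot": [0,0,0],"gripper": 6}
    - {"slide": [0,0,3],"rot": [0,0,0],"gripper": 6}
    - {"slide": [0,0,5],"rot": [0,0,0],"gripper": 6}
    - {"slide": [0,0,5],"rot": [0,0,0],"gripper": 3}
    - {"slide": [0,0,3],"rot": [0,0,0],"gripper": 3}
    - {"slide": [0,0,0],"rot": [0,0,0],"gripper": 3}

```text
time: 23.92
position: [0.4734, 0.1878, 0.1924]
tool_rot: [0.535, -0.531, 0.463, -0.466]
force: [0.3, 0.8, -1.0]
gripper_width: 0.0301
```

```bash
python3 - <<'E'
from h import *
show(); snap('wrist','wrist20'); fix([.42,-.141,.12],-9)
E
```

```text
t 23.93 tcp [0.4734 0.1878 0.1924] xax [ 0.136 -0.991  0.   ] yax [ 0.008  0.001 -1.   ] jaw yaw -82.2 F [ 0.3  0.8 -1. ] w 0.0301 q [ 0.14  0.34  1.48 -0.    1.31  1.58]
slide [ -5.28 -32.87  -7.11] rot [-0.2  0.2 73.2]
```

View pics/wrist20.png

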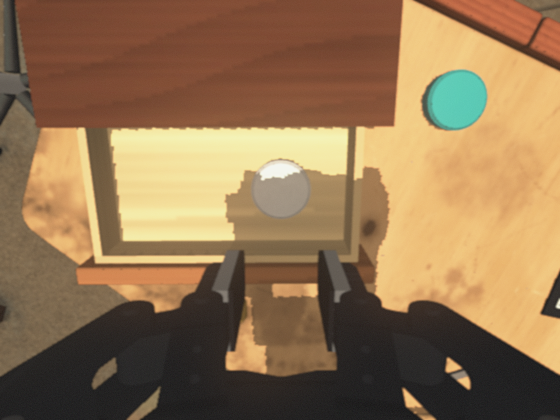

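The tin lies in the drawer at (281,188). Back to the scraper.

Request:
apply_moves:
  increments:
    - {"slide": [-0.7,-3,0],"rot": [0,0,10.4],"gripper": 3}
    - {"slide": [-0.7,-4.5,0],"rot": [0,0,10.4],"gripper": 3}
    - {"slide": [-0.8,-5,-1],"rot": [0,0,10.4],"gripper": 3}
    - {"slide": [-0.8,-5,-1],"rot": [0,0,10.4],"gripper": 3}
    - {"slide": [-0.8,-5,-1],"rot": [0,0,10.4],"gripper": 3}
    - {"slide": [-0.8,-5,-1],"rot": [0,0,10.4],"gripper": 3}
    - {"slide": [-0.7,-4.5,-1],"rot": [0,0,10.4],"gripper": 3}
    - {"slide": [0,-1.5,-1],"rot": [0,0,0],"gripper": 3}
    - {"slide": [0,0,0],"rot": [0,0,0],"gripper": 3}

```text
time: 25.1
position: [0.4169, -0.1312, 0.1213]
tool_rot: [0.704, -0.702, 0.083, -0.07]
force: [0.2, -0.2, 0.2]
gripper_width: 0.0298
```

```bash
python3 - <<'E'
from h import *
show(); snap('wrist','wrist21'); fix([.4195,-.141,.007],-9)
E
```

```text
t 25.10 tcp [ 0.4169 -0.1312  0.1213] xax [ 0.977 -0.214 -0.019] yax [-0.018  0.005 -1.   ] jaw yaw -12.4 F [ 0.2 -0.2  0.2] w 0.0298 q [-0.57  0.32  1.76 -0.01  1.08 -0.36]
slide [  0.25  -1.03 -11.48] rot [-0.3 -1.   3.3]
```

View pics/wrist21.png

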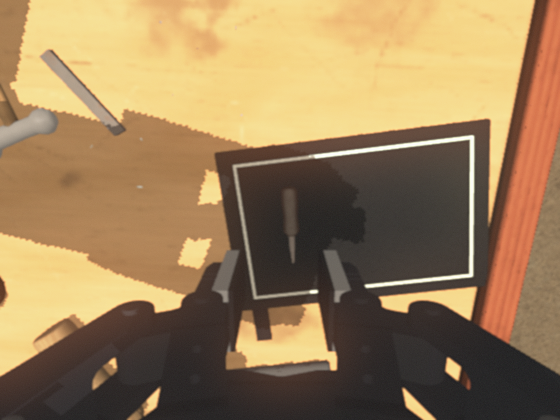

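```bash
python3 - <<'E'
from h import *
h=atz('wrist21',(289.5,189),.010);e=atz('wrist21',(293,264),.006);d=e-h
print('scr',h,e,np.linalg.norm(d),np.degrees(np.arctan2(-d[1],-d[0])),'grip',h+d/np.linalg.norm(d)*.019)
E
```

```text
scr [ 0.42281151 -0.12277099  0.01      ] [ 0.41321573 -0.18023518  0.006     ] 0.058397017497231196 80.51981368960851 grip [ 0.41968944 -0.14146748  0.00869856]
```

Request:
apply_moves:
  increments:
    - {"slide": [0.2,-1.0,-3],"rot": [-0.3,-1,3.3],"gripper": 3}
    - {"slide": [0,0,-4],"rot": [0,0,0],"gripper": 3}
    - {"slide": [0,0,-1.5],"rot": [0,0,0],"gripper": 2.6}
    - {"slide": [0,0,0],"rot": [0,0,0],"gripper": 2.6}

```text
time: 25.65
position: [0.4194, -0.1371, 0.0348]
tool_rot: [-0.705, 0.705, -0.053, 0.054]
force: [0.2, -0.0, -0.3]
gripper_width: 0.0258
```

```bash
python3 - <<'E'
from h import *
show(); snap('wrist','wrist22'); fix([.4195,-.141,.007],-9)
E
```

```text
t 25.65 tcp [ 0.4194 -0.1371  0.0348] xax [ 0.988 -0.151  0.001] yax [ 0.001 -0.001 -1.   ] jaw yaw -8.7 F [ 0.2 -0.  -0.3] w 0.0258 q [-0.59  0.47  1.87 -0.    0.81 -0.43]
slide [-0.01 -0.37 -2.83] rot [ 0.1  0.1 -0.3]
```

View pics/wrist22.png

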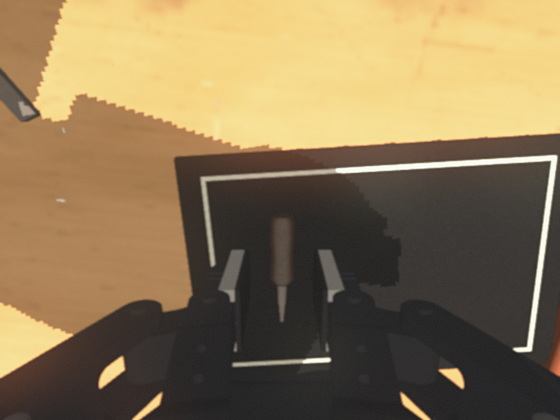

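The scraper, at (283,250), is centred between the fingers.

Request:
apply_moves:
  increments:
    - {"slide": [0,-0.35,-1.4],"rot": [0,0,0],"gripper": 2.6}
    - {"slide": [0,0,-1.4],"rot": [0,0,0],"gripper": 2.6}
    - {"slide": [0,0,0],"rot": [0,0,0],"gripper": 2.6}
    - {"slide": [0,0,0],"rot": [0,0,0],"gripper": 0.5}
    - {"slide": [0,0,0],"rot": [0,0,0],"gripper": 0.5}
    - {"slide": [0,0,0],"rot": [0,0,0],"gripper": 0.5}

```text
time: 26.45
position: [0.4221, -0.1403, 0.0114]
tool_rot: [-0.703, 0.707, -0.05, 0.056]
force: [0.4, -0.2, -0.6]
gripper_width: 0.0088
```

```bash
python3 - <<'E'
from h import *
show(); snap('wrist','wrist23')
im=cv2.imread('pics/wrist23.png'); cv2.imwrite('pics/z6.png',cv2.resize(im[180:380,140:420],None,fx=2.8,fy=2.8,interpolation=cv2.INTER_CUBIC))
E
```

```text
t 26.45 tcp [ 0.4221 -0.1403  0.0114] xax [ 0.989 -0.149  0.01 ] yax [ 0.009 -0.006 -1.   ] jaw yaw -8.6 F [ 0.4 -0.2 -0.6] w 0.0088 q [-0.59  0.52  1.88  0.    0.73 -0.44]
```

View pics/z6.png

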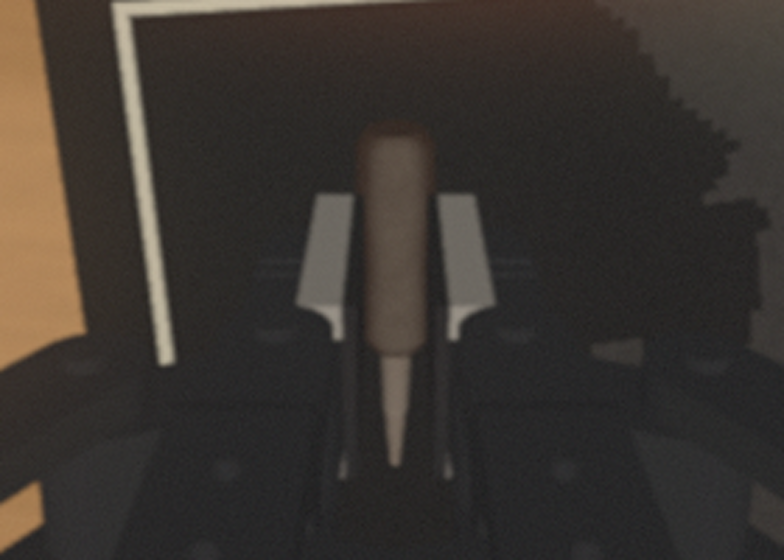

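Request:
apply_moves:
  increments:
    - {"slide": [0,0,1],"rot": [0,0,0],"gripper": 0.5}
    - {"slide": [0,0,3],"rot": [0,0,0],"gripper": 0.5}
    - {"slide": [0,0,4],"rot": [0,0,0],"gripper": 0.5}
    - {"slide": [0,0,0],"rot": [0,0,0],"gripper": 0.5}
  grip_force: 50

```text
time: 27.0
position: [0.4219, -0.1402, 0.0956]
tool_rot: [-0.703, 0.707, -0.05, 0.056]
force: [-0.9, 0.2, -0.5]
gripper_width: 0.0083
```

```bash
python3 - <<'E'
from h import *
show(); snap('wrist','wrist24')
im=cv2.imread('pics/wrist24.png'); cv2.imwrite('pics/z7.png',cv2.resize(im[180:380,140:420],None,fx=2.8,fy=2.8,interpolation=cv2.INTER_CUBIC))
E
```

```text
t 27.00 tcp [ 0.4219 -0.1402  0.0956] xax [ 0.989 -0.149  0.01 ] yax [ 0.009 -0.006 -1.   ] jaw yaw -8.6 F [-0.9  0.2 -0.5] w 0.0083 q [-0.59  0.36  1.79  0.    0.98 -0.44]
```

View pics/z7.png

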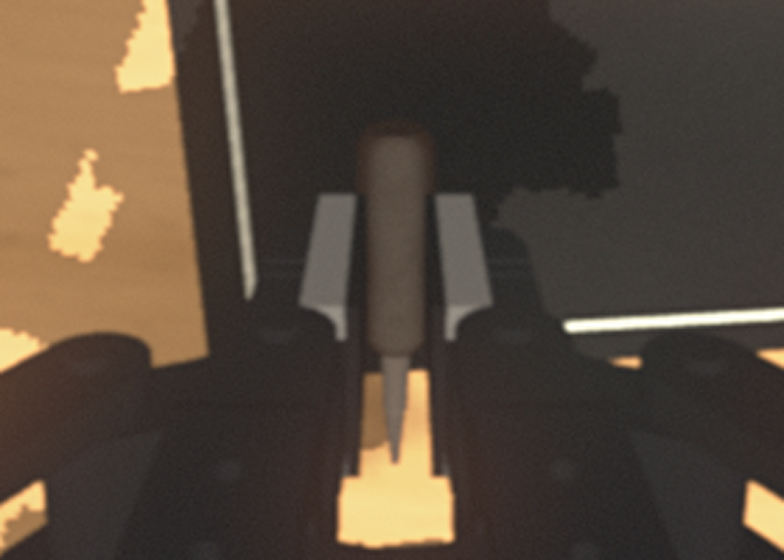

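Request:
apply_moves:
  increments:
    - {"slide": [0,1,5],"rot": [0,0,0],"gripper": 0.5}
    - {"slide": [0.5,4,3],"rot": [0,0,-10.5],"gripper": 0.5}
    - {"slide": [0.6,5,0.5],"rot": [0,0,-10.5],"gripper": 0.5}
    - {"slide": [0.6,5,0],"rot": [0,0,-10.5],"gripper": 0.5}
    - {"slide": [0.6,5,0],"rot": [0,0,-10.5],"gripper": 0.5}
    - {"slide": [0.6,5,0],"rot": [0,0,-10.5],"gripper": 0.5}
    - {"slide": [0.6,5,0],"rot": [0,0,-10.5],"gripper": 0.5}
    - {"slide": [0.6,5,0],"rot": [0,0,-10.5],"gripper": 0.5}
    - {"slide": [0.6,5,0],"rot": [0,0,0],"gripper": 0.5}
    - {"slide": [0,0,0],"rot": [0,0,0],"gripper": 0.5}

```text
time: 28.3
position: [0.4626, 0.2429, 0.1727]
tool_rot: [-0.548, 0.553, -0.447, 0.442]
force: [-0.0, -0.5, -0.3]
gripper_width: 0.0084
```

```bash
python3 - <<'E'
from h import *
show(); snap('wrist','wrist25'); fix([.471,.270,.09],-82.3)
E
```

```text
t 28.30 tcp [0.4626 0.2429 0.1727] xax [ 0.211 -0.978 -0.001] yax [-0.01  -0.001 -1.   ] jaw yaw -77.8 F [-0.  -0.5 -0.3] w 0.0084 q [0.26 0.39 1.47 0.   1.3  1.61]
slide [ 0.85  2.85 -8.26] rot [ 0.1 -0.6 -4.4]
```

View pics/wrist25.png

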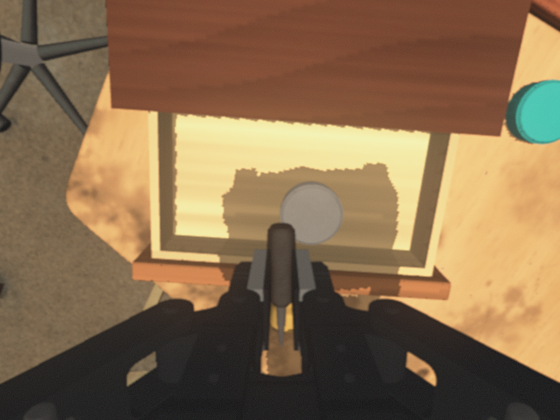

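```bash
python3 - <<'E'
from h import *
print(atz('wrist25',(312,212),.042),atz('wrist20',(281,187),.042))
E
```

```text
[0.45415331 0.21650008 0.042     ] [0.47737676 0.18777783 0.042     ]
```

Request:
apply_moves:
  increments:
    - {"slide": [0.8,2.8,-2],"rot": [0,-0.6,-4.4],"gripper": 0.5}
    - {"slide": [0,0,-4],"rot": [0,0,0],"gripper": 0.5}
    - {"slide": [0,0,-2],"rot": [0,0,0],"gripper": 0.5}
    - {"slide": [0,0,0],"rot": [0,0,0],"gripper": 0.5}

```text
time: 28.85
position: [0.4702, 0.2655, 0.0889]
tool_rot: [-0.529, 0.533, -0.467, 0.467]
force: [-0.4, 0.4, 0.7]
gripper_width: 0.0086
```

```bash
python3 - <<'E'
from h import *
show(); snap('wrist','wrist26'); fix([.471,.270,.030],-82.3)
E
```

```text
t 28.85 tcp [0.4702 0.2655 0.0889] xax [ 0.127 -0.992  0.003] yax [-0.004 -0.004 -1.   ] jaw yaw -82.7 F [-0.4  0.4  0.7] w 0.0086 q [ 0.3   0.51  1.53 -0.    1.1   1.74]
slide [ 0.03  0.43 -5.97] rot [ 0.2 -0.1  0.4]
```

View pics/wrist26.png

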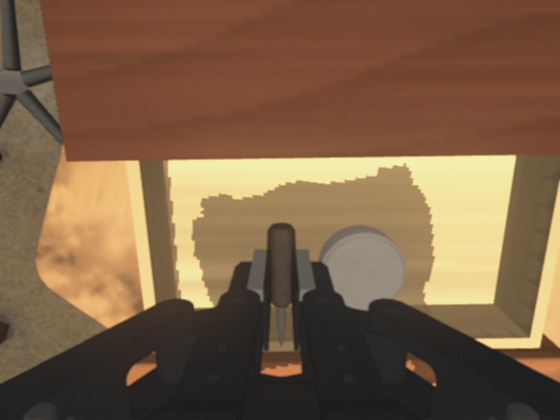

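The tin was knocked within the drawer and is now at (362,268), world (0.454, 0.217). I'll set the scraper a bit further left.

Request:
apply_moves:
  increments:
    - {"slide": [0,1.9,-1.5],"rot": [0,0,0.4],"gripper": 0.5}
    - {"slide": [0,0,-2],"rot": [0,0,0],"gripper": 0.5}
    - {"slide": [0,0,-1.2],"rot": [0,0,0],"gripper": 0.5}
    - {"slide": [0,0,0],"rot": [0,0,0],"gripper": 0.5}

```text
time: 29.4
position: [0.4719, 0.2868, 0.0426]
tool_rot: [0.533, -0.532, 0.464, -0.466]
force: [-0.1, -0.3, 0.0]
gripper_width: 0.0084
```

```bash
python3 - <<'E'
from h import *
show(); fix([.469,.284,.030],-82.3)
E
```

```text
t 29.40 tcp [0.4719 0.2868 0.0426] xax [ 0.134 -0.991  0.002] yax [ 0.002 -0.002 -1.   ] jaw yaw -82.3 F [-0.1 -0.3  0. ] w 0.0084 q [ 0.33  0.59  1.55 -0.    1.    1.77]
slide [-0.29 -0.28 -1.26] rot [0.1 0.1 0. ]
```

Request:
apply_moves:
  increments:
    - {"slide": [0,-0.1,-0.8],"rot": [0,0,0],"gripper": 0.5}
    - {"slide": [0,0,-0.4],"rot": [0,0,0],"gripper": 0.5}
    - {"slide": [0,0,0],"rot": [0,0,0],"gripper": 0.5}
    - {"slide": [0,0,0],"rot": [0,0,0],"gripper": 2.4}
    - {"slide": [0,0,0],"rot": [0,0,0],"gripper": 2.4}
    - {"slide": [0,0,2],"rot": [0,0,0],"gripper": 2.4}
    - {"slide": [0,0,4],"rot": [0,0,0],"gripper": 2.4}
    - {"slide": [0,0,4],"rot": [0,0,0],"gripper": 2.4}
    - {"slide": [-1,-2,4],"rot": [0,0,0],"gripper": 0}
    - {"slide": [0,0,0],"rot": [0,0,0],"gripper": 0}

```text
time: 30.65
position: [0.4622, 0.2654, 0.1761]
tool_rot: [0.534, -0.531, 0.464, -0.467]
force: [-0.6, -0.3, -0.1]
gripper_width: 0.0002
```

```bash
python3 - <<'E'
from h import *
show(); snap('wrist','wrist27')
E
```

```text
t 30.65 tcp [0.4622 0.2654 0.1761] xax [ 0.134 -0.991  0.001] yax [ 0.006 -0.    -1.   ] jaw yaw -82.3 F [-0.6 -0.3 -0.1] w 0.0002 q [ 0.3   0.4   1.44 -0.    1.3   1.74]
```

View pics/wrist27.png

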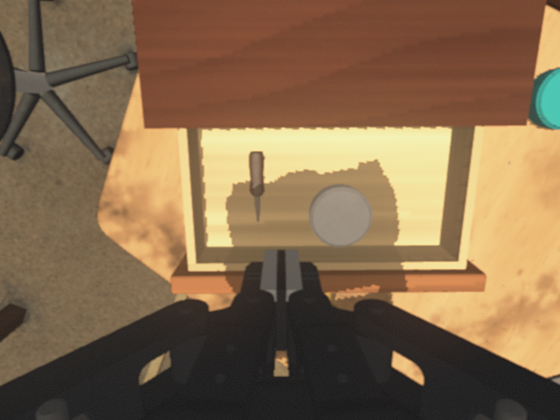

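Both tools lie flat in the drawer, the scraper at (258,185) and the tin at (340,215). Next I push it shut with closed fingers, right of the knob.

Request:
apply_moves:
  increments:
    - {"slide": [-2,-2.5,0],"rot": [0,0,0],"gripper": 0}
    - {"slide": [-2.5,-3.5,0],"rot": [0,0,0],"gripper": 0}
    - {"slide": [-2.5,-3.5,0],"rot": [0,0,0],"gripper": 0}
    - {"slide": [-2,-2.5,0],"rot": [0,0,0],"gripper": 0}
    - {"slide": [0,0,-3],"rot": [0,0,0],"gripper": 0}
    - {"slide": [0,0,0],"rot": [0,0,0],"gripper": 0}

```text
time: 31.45
position: [0.3671, 0.1434, 0.1378]
tool_rot: [-0.53, 0.535, -0.467, 0.464]
force: [-0.1, 0.6, 0.3]
gripper_width: 0.0001
```

```bash
python3 - <<'E'
from h import *
show(); snap('wrist','wrist28'); fix([.3748,.1483,.035],-82.3)
g=lambda n,u,v,z:print(n,(u,v,z),np.round(atz('wrist28',(u,v),z),4))
E
```

```text
t 31.45 tcp [0.3671 0.1434 0.1378] xax [ 0.135 -0.991  0.001] yax [-0.007 -0.002 -1.   ] jaw yaw -82.2 F [-0.1  0.6  0.3] w 0.0001 q [ 0.07  0.22  1.85 -0.    1.08  1.51]
slide [  0.68   0.48 -10.39] rot [ 0.1 -0.3 -0.1]
```

View pics/wrist28.png

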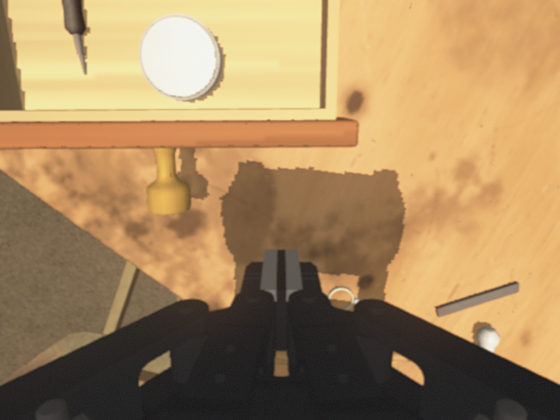

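```bash
python3 - <<'E'
from h import *
print(proj('wrist28',[.367,.143,0]),atz('wrist28',(340,297),0.002),proj('wrist28',[.367,.143,.035]))
print(atz('wrist28',(250,148),.067),atz('wrist28',(10,147),.067),atz('wrist28',(357,146),.067))
E
```

```text
[280.52268658 192.87182063] [0.28607499 0.08228081 0.002     ] [280.53731532 204.90711792]
[0.40659876 0.16584689 0.067     ] [0.38894834 0.3007005  0.067     ] [0.41584173 0.10585867 0.067     ]
```

Request:
apply_moves:
  increments:
    - {"slide": [0.4,0.3,-3],"rot": [0,0,0],"gripper": 0}
    - {"slide": [0,0,-4],"rot": [0,0,0],"gripper": 0}
    - {"slide": [0,0,-2.5],"rot": [0,0,0],"gripper": 0}
    - {"slide": [0,0,0],"rot": [0,0,0],"gripper": 0}

```text
time: 32.0
position: [0.3757, 0.1483, 0.0438]
tool_rot: [-0.533, 0.533, -0.464, 0.465]
force: [-0.9, -0.9, 0.8]
gripper_width: 0.0001
```

```bash
python3 - <<'E'
from h import *
show(); snap('wrist','wrist29')
E
```

```text
t 32.00 tcp [0.3757 0.1483 0.0438] xax [ 0.138 -0.99   0.002] yax [ 0.001 -0.001 -1.   ] jaw yaw -82.1 F [-0.9 -0.9  0.8] w 0.0001 q [ 0.08  0.41  1.95 -0.    0.78  1.52]
```

View pics/wrist29.png

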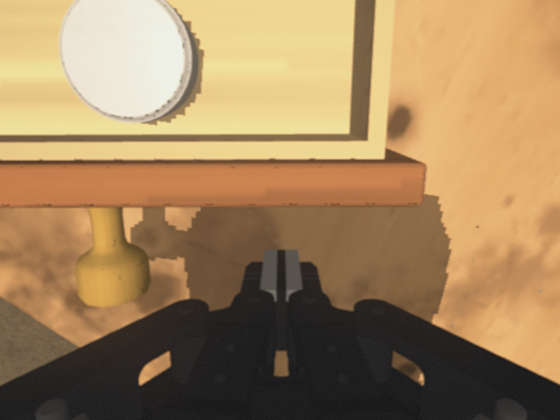

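Request:
apply_moves:
  increments:
    - {"slide": [0.8,0.1,0],"rot": [0,0,0],"gripper": 0}
    - {"slide": [0.8,0.1,0],"rot": [0,0,0],"gripper": 0}
    - {"slide": [0.8,0.11,0],"rot": [0,0,0],"gripper": 0}
    - {"slide": [1,0.13,0],"rot": [0,0,0],"gripper": 0}
    - {"slide": [1,0.13,0],"rot": [0,0,0],"gripper": 0}
    - {"slide": [1,0.13,0],"rot": [0,0,0],"gripper": 0}

```text
time: 32.8
position: [0.4334, 0.1563, 0.0471]
tool_rot: [0.534, -0.533, 0.463, -0.465]
force: [-4.2, 1.7, 0.2]
gripper_width: -0.0
```

```bash
python3 - <<'E'
from h import *
show(); snap('wrist','wrist30')
E
```

```text
t 32.80 tcp [0.4334 0.1563 0.0471] xax [ 0.138 -0.99   0.001] yax [ 0.003 -0.001 -1.   ] jaw yaw -82.1 F [-4.2  1.7  0.2] w -0.0000 q [ 0.09  0.47  1.8  -0.    0.87  1.52]
```

View pics/wrist30.png

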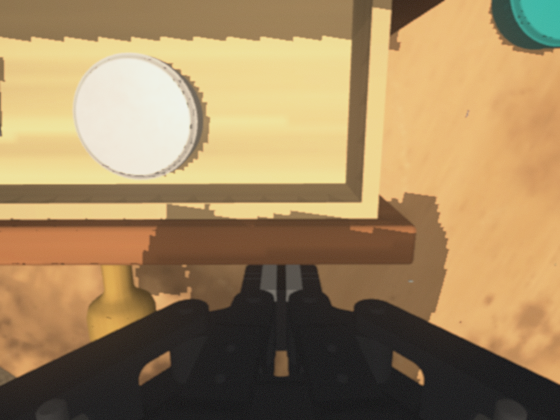

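Request:
apply_moves:
  increments:
    - {"slide": [1,0.13,-0.1],"rot": [0,0,0],"gripper": 0}
    - {"slide": [1.1,0.15,-0.1],"rot": [0,0,0],"gripper": 0}
    - {"slide": [1.1,0.15,-0.1],"rot": [0,0,0],"gripper": 0}
    - {"slide": [1.1,0.15,-0.1],"rot": [0,0,0],"gripper": 0}
    - {"slide": [1.0,0.14,-0.1],"rot": [0,0,0],"gripper": 0}
    - {"slide": [0.8,0.1,0],"rot": [0,0,0],"gripper": 0}

```text
time: 33.6
position: [0.5004, 0.165, 0.042]
tool_rot: [0.535, -0.532, 0.462, -0.466]
force: [-3.8, 1.0, 1.7]
gripper_width: -0.0001
```

```bash
python3 - <<'E'
from h import *
show(); snap('wrist','wrist31')
E
```

```text
t 33.60 tcp [0.5004 0.165  0.042 ] xax [ 0.138 -0.99   0.002] yax [ 0.006 -0.001 -1.   ] jaw yaw -82.1 F [-3.8  1.   1.7] w -0.0001 q [ 0.09  0.56  1.63 -0.    0.95  1.53]
```

View pics/wrist31.png

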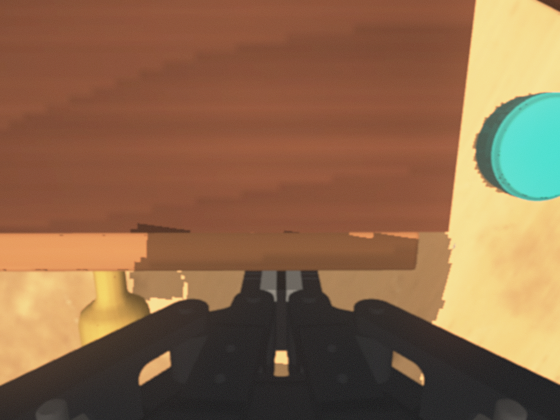

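Request:
apply_moves:
  increments:
    - {"slide": [0.4,0.05,0],"rot": [0,0,0],"gripper": 0}
    - {"slide": [0.4,0.05,0],"rot": [0,0,0],"gripper": 0}
    - {"slide": [0.3,0.04,0],"rot": [0,0,0],"gripper": 0}

```text
time: 34.02
position: [0.5038, 0.1655, 0.0413]
tool_rot: [-0.529, 0.538, -0.467, 0.461]
force: [-13.2, -3.5, 8.7]
gripper_width: -0.0001
```

Request:
apply_moves:
  increments:
    - {"slide": [0.3,0.04,0],"rot": [0,0,0],"gripper": 0}
    - {"slide": [0.2,0.03,0],"rot": [0,0,0],"gripper": 0}

```text
time: 34.28
position: [0.5035, 0.1655, 0.0412]
tool_rot: [-0.526, 0.542, -0.469, 0.458]
force: [-9.1, -2.6, 7.4]
gripper_width: -0.0002
```

```bash
python3 - <<'E'
from h import *
show(); snap('wrist','wrist32'); snap('scene','scene3')
E
```

```text
t 34.27 tcp [0.5035 0.1655 0.0412] xax [ 0.14  -0.99   0.003] yax [-0.027 -0.007 -1.   ] jaw yaw -81.9 F [-9.1 -2.6  7.4] w -0.0002 q [ 0.1   0.57  1.59 -0.    1.    1.53]
```

View pics/wrist32.png

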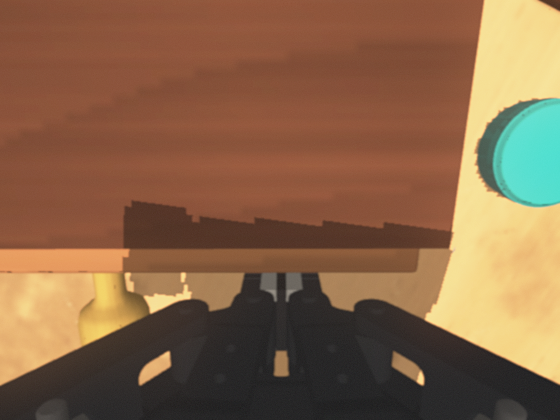

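```bash
python3 - <<'E'
from h import *
n=np.array([.991,.134,0])
a=atz('wrist32',(200,248),.08);b=atz('wrist32',(200,271.5),.067);print('gap chest edge->front outer',(a-b)@n, a,b)
a=atz('wrist29',(230,165),.067);b=atz('wrist29',(230,206),.067);print('front thickness',(a-b)@n)
a=atz('wrist18',(150,89),.08);b=atz('wrist18',(150,250),.067);print('initial',(a-b)@n)
a=atz('wrist28',(250,122),.067);b=atz('wrist28',(250,148),.067);print('thick28',(a-b)@n)
im=cv2.imread('pics/scene3.png'); cv2.imwrite('pics/z8.png',cv2.resize(im[180:340,100:320],None,fx=3.5,fy=3.5,interpolation=cv2.INTER_CUBIC))
E
```

```text
gap chest edge->front outer 0.0141898084373734 [0.52648062 0.19248795 0.08      ] [0.51195467 0.19402087 0.067     ]
front thickness 0.01367404044404794
initial 0.11928067453377063
thick28 0.014412142229968224
```

View pics/z8.png

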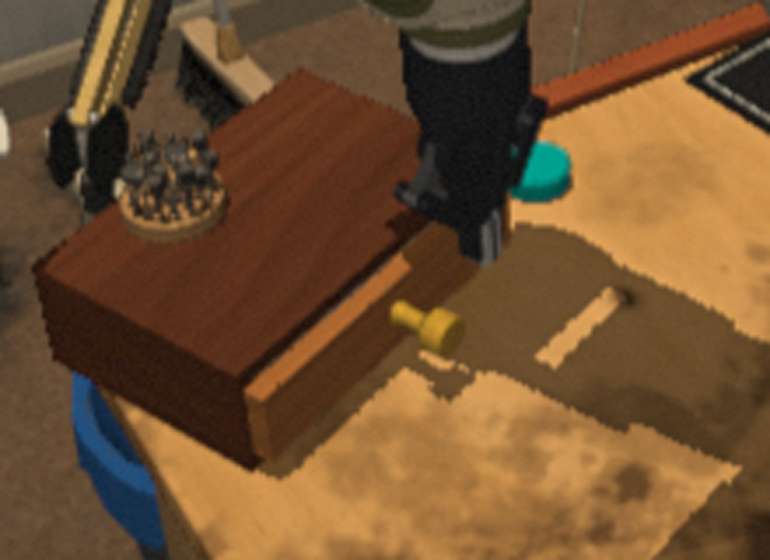

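The drawer front is flush against the chest: the front sits 14.2 mm proud and measures 14 mm thick. I'll back off and go to the trigger.

Request:
apply_moves:
  increments:
    - {"slide": [-2,-0.3,0],"rot": [0,0,0],"gripper": 0}
    - {"slide": [-3,-0.4,0],"rot": [0,0,0],"gripper": 0}
    - {"slide": [-1,-0.5,4],"rot": [0,-1.5,0],"gripper": 0}
    - {"slide": [-1,-1,5],"rot": [0,0,0],"gripper": 4}
    - {"slide": [-1,-3,4],"rot": [0,0,-3],"gripper": 8.5}
    - {"slide": [-0.5,-5,2],"rot": [0,0,-5],"gripper": 8.5}
    - {"slide": [0,-5.5,0.5],"rot": [0,0,-5],"gripper": 8.5}
    - {"slide": [0,-5.5,0],"rot": [0,0,0],"gripper": 8.5}
    - {"slide": [0,-5.5,0],"rot": [0,0,0],"gripper": 8.5}
    - {"slide": [0,-5.5,0],"rot": [0,0,0],"gripper": 8.5}
    - {"slide": [0,-5.5,0],"rot": [0,0,0],"gripper": 8.5}
    - {"slide": [0,-5,0],"rot": [0,0,0],"gripper": 8.5}

```text
time: 35.88
position: [0.4201, -0.2754, 0.2054]
tool_rot: [-0.479, 0.476, -0.512, 0.531]
force: [1.1, 0.8, 0.6]
gripper_width: 0.0852
```

```bash
python3 - <<'E'
from h import *
show(); snap('scene','scene4'); fix([.4003,-.339,.17],-95)
im=cv2.imread('pics/scene4.png'); cv2.imwrite('pics/z9.png',cv2.resize(im[180:340,100:320],None,fx=3.5,fy=3.5,interpolation=cv2.INTER_CUBIC))
E
```

```text
t 35.88 tcp [ 0.4201 -0.2754  0.2054] xax [-0.089 -0.996  0.015] yax [ 0.022 -0.017 -1.   ] jaw yaw -95.1 F [1.1 0.8 0.6] w 0.0852 q [-0.82  0.31  1.49  0.    1.32  0.84]
slide [-1.99 -5.81 -3.51] rot [1.2 1.3 0.3]
```

View pics/z9.png

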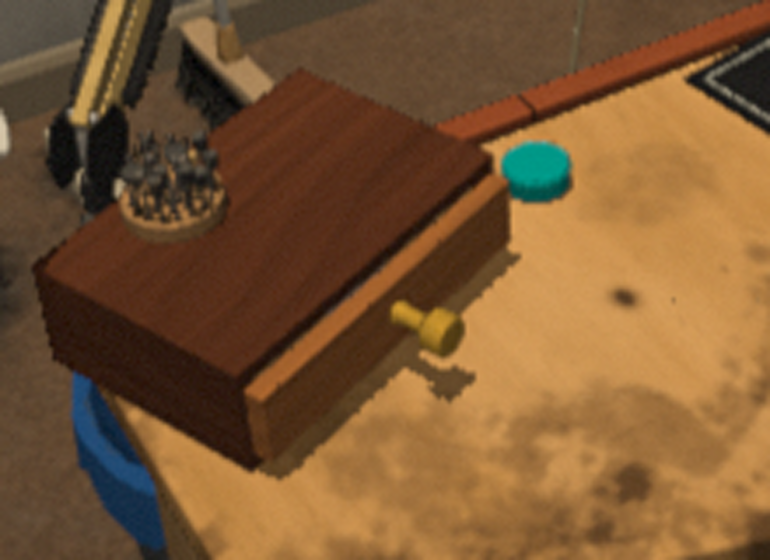

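```bash
python3 - <<'E'
from h import *
im=cv2.imread('pics/scene4.png'); cv2.imwrite('pics/z10.png',cv2.resize(im[220:320,160:255],None,fx=8,fy=6,interpolation=cv2.INTER_NEAREST))
# predicted pixels: panel outer-top edge if shut vs 6mm open ; mid point
n=np.array([.991,.134,0]);y=np.array([-.134,.991,0])
cf=np.array([.5136,.2748,.08])  # chest front top edge point
for off in (0,.006,.012):
    p=cf-n*(.014+off); p[2]=.067; q=cf-n*off; q[2]=.067
    print(off,'outer',np.round(proj('scene4',p),1),'inner',np.round(proj('scene4',q),1),'chest edge',np.round(proj('scene4',cf),1))
E
```

```text
0 outer [200.8 271.4] inner [195.6 268.7] chest edge [195.1 264.1]
0.006 outer [203.  272.6] inner [197.8 269.9] chest edge [195.1 264.1]
0.012 outer [205.3 273.7] inner [200.1 271. ] chest edge [195.1 264.1]
```

View pics/z10.png

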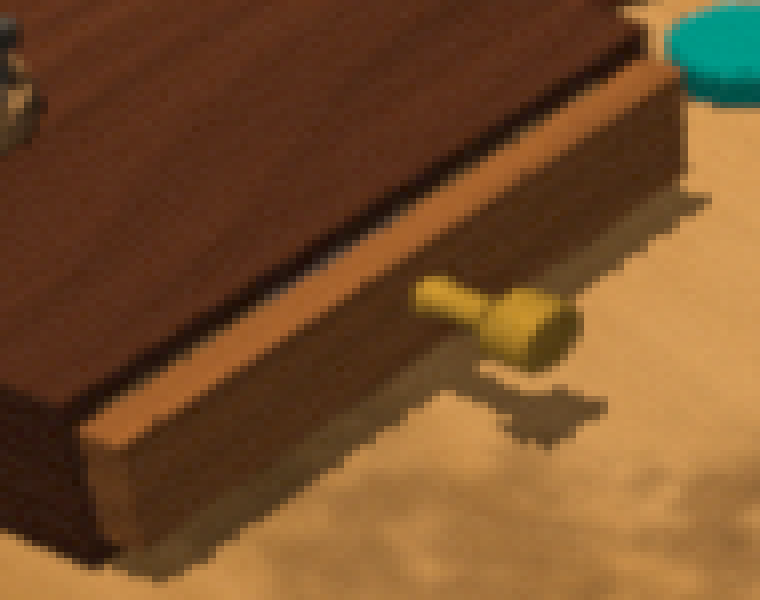

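The seam shows no gap and the burr stand is unmoved. On to the second squeeze.

Request:
apply_moves:
  increments:
    - {"slide": [-1,-2.9,0],"rot": [1.2,1.3,0.3],"gripper": 8.5}
    - {"slide": [-1,-2.9,-2],"rot": [0,0,0],"gripper": 8.5}
    - {"slide": [0,0,-2],"rot": [0,0,0],"gripper": 8.5}
    - {"slide": [0,0,0],"rot": [0,0,0],"gripper": 8.5}
  grip_force: 60

```text
time: 36.42
position: [0.4, -0.3447, 0.1648]
tool_rot: [-0.477, 0.477, -0.52, 0.524]
force: [0.5, 0.8, 0.4]
gripper_width: 0.085
```

```bash
python3 - <<'E'
from h import *
show(); fix([.4005,-.339,.0755],-95)
E
```

```text
t 36.42 tcp [ 0.4    -0.3447  0.1648] xax [-0.09  -0.996  0.004] yax [ 0.002 -0.004 -1.   ] jaw yaw -95.2 F [0.5 0.8 0.4] w 0.0850 q [-0.94  0.4   1.47 -0.    1.26  0.73]
slide [ 0.05  0.57 -8.93] rot [0.2 0.1 0.2]
```

Request:
apply_moves:
  increments:
    - {"slide": [0,0.55,0],"rot": [0.2,0.1,0],"gripper": 8.5}
    - {"slide": [0,0,-2],"rot": [0,0,0],"gripper": 8.5}
    - {"slide": [0,0,-2],"rot": [0,0,0],"gripper": 8.5}
    - {"slide": [0,0,0],"rot": [0,0,0],"gripper": 8.5}

```text
time: 36.92
position: [0.402, -0.3385, 0.1281]
tool_rot: [-0.477, 0.478, -0.519, 0.524]
force: [0.7, 0.4, 1.0]
gripper_width: 0.0852
```

```bash
python3 - <<'E'
from h import *
show(); fix([.4005,-.339,.0755],-95)
E
```

```text
t 36.92 tcp [ 0.402  -0.3385  0.1281] xax [-0.088 -0.996  0.006] yax [ 0.005 -0.006 -1.   ] jaw yaw -95.1 F [0.7 0.4 1. ] w 0.0852 q [-0.93  0.44  1.53  0.    1.16  0.73]
slide [-0.15 -0.05 -5.26] rot [0.4 0.3 0.1]
```

Request:
apply_moves:
  increments:
    - {"slide": [-0.15,-0.05,-1.5],"rot": [0.4,0.3,0],"gripper": 8.5}
    - {"slide": [0,0,-2],"rot": [0,0,0],"gripper": 8.5}
    - {"slide": [0,0.1,-1.6],"rot": [0,0,0],"gripper": 8.5}
    - {"slide": [0,0,0],"rot": [0,0,0],"gripper": 8.5}

```text
time: 37.42
position: [0.4015, -0.3384, 0.0775]
tool_rot: [-0.478, 0.478, -0.52, 0.523]
force: [0.2, -0.2, -0.3]
gripper_width: 0.0851
```

```bash
python3 - <<'E'
from h import *
show(); fix([.4005,-.339,.0755],-95); snap('wrist','wrist33')
E
```

```text
t 37.42 tcp [ 0.4015 -0.3384  0.0775] xax [-0.087 -0.996  0.003] yax [ 0.002 -0.003 -1.   ] jaw yaw -95.0 F [ 0.2 -0.2 -0.3] w 0.0851 q [-0.93  0.5   1.59  0.    1.04  0.73]
slide [-0.1  -0.06 -0.2 ] rot [ 0.2  0.1 -0. ]
```

View pics/wrist33.png

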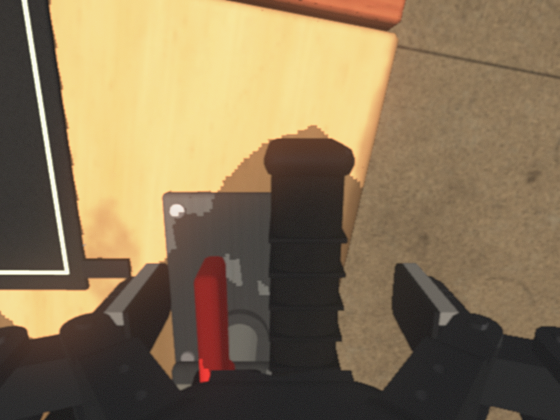

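The pose matches the first squeeze, so I'll squeeze, hold for over a second, and check the angle before releasing.

Request:
apply_moves:
  increments:
    - {"slide": [0,0,-0.1],"rot": [0,0,0],"gripper": 5.5}
    - {"slide": [0,0,0],"rot": [0,0,0],"gripper": 4.6}
    - {"slide": [0,0,0],"rot": [0,0,0],"gripper": 2}
    - {"slide": [0,0,0],"rot": [0,0,0],"gripper": 2}
    - {"slide": [0,0,0],"rot": [0,0,0],"gripper": 2}
    - {"slide": [0,0,0],"rot": [0,0,0],"gripper": 2}
    - {"slide": [0,0,0],"rot": [0,0,0],"gripper": 2}
    - {"slide": [0,0,0],"rot": [0,0,0],"gripper": 2}
    - {"slide": [0,0,0],"rot": [0,0,0],"gripper": 2}
    - {"slide": [0,0,0],"rot": [0,0,0],"gripper": 2}
  grip_force: 80

```text
time: 38.72
position: [0.4022, -0.3392, 0.0794]
tool_rot: [-0.477, 0.476, -0.52, 0.525]
force: [-0.3, -1.6, -0.2]
gripper_width: 0.0383
```

```bash
python3 - <<'E'
from h import *
show(); snap('wrist','wrist34')
for f in ('wrist33','wrist34'):
    im=cv2.imread('pics/%s.png'%f).astype(int); red=(im[...,2]>2.0*im[...,1])&(im[...,2]>2.0*im[...,0])&(im[...,2]>70)
    Rr=[]
    for r in range(290,360,6):
        c=np.where(red[r,150:320])[0]+150
        Rr.append(atz(f,(c.max()+.5,r),.104))
    P=np.array(Rr);k=np.polyfit(P[:,0],P[:,1],1);print(f,np.degrees(np.arctan(k[0])),np.polyval(k,.4))
E
```

```text
t 38.73 tcp [ 0.4022 -0.3392  0.0794] xax [-0.09  -0.996  0.004] yax [ 0.006 -0.004 -1.   ] jaw yaw -95.2 F [-0.3 -1.6 -0.2] w 0.0383 q [-0.93  0.5   1.59  0.    1.04  0.73]
wrist33 -5.913421120286637 -0.3196558053589636
wrist34 -21.799042036575575 -0.3294020421885909
```

View pics/wrist34.png

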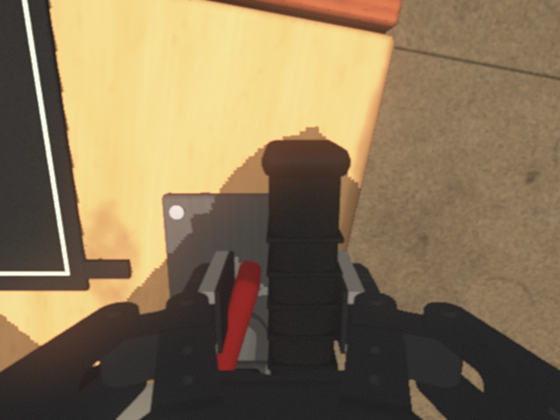

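Request:
apply_moves:
  increments:
    - {"slide": [0,0,0],"rot": [0,0,0],"gripper": 2}
    - {"slide": [0,0,0],"rot": [0,0,0],"gripper": 2}
    - {"slide": [0,0,0],"rot": [0,0,0],"gripper": 2}
    - {"slide": [0,0,0],"rot": [0,0,0],"gripper": 2}
    - {"slide": [0,0,0],"rot": [0,0,0],"gripper": 8.5}
    - {"slide": [0,0,0],"rot": [0,0,0],"gripper": 8.5}
    - {"slide": [0,0,0],"rot": [0,0,0],"gripper": 8.5}
    - {"slide": [0,0,3],"rot": [0,0,0],"gripper": 8.5}
    - {"slide": [0,0,5],"rot": [0,0,0],"gripper": 8.5}
    - {"slide": [0,0,5],"rot": [0,0,0],"gripper": 8.5}
    - {"slide": [0,0,2],"rot": [0,0,0],"gripper": 8.5}
    - {"slide": [0,0,0],"rot": [0,0,0],"gripper": 8.5}

```text
time: 40.28
position: [0.4019, -0.3385, 0.2346]
tool_rot: [-0.478, 0.478, -0.518, 0.524]
force: [0.3, 0.2, -0.7]
gripper_width: 0.0851
```

```bash
python3 - <<'E'
from h import *
show(); snap('wrist','wrist35'); snap('top','top5')
a=cv2.imread('pics/wrist35.png'); b=cv2.imread('pics/top5.png')
cv2.imwrite('pics/z11.png',np.vstack([cv2.resize(a,(400,300)),cv2.resize(b,(400,300))]))
E
```

```text
t 40.27 tcp [ 0.4019 -0.3385  0.2346] xax [-0.086 -0.996  0.007] yax [ 0.006 -0.007 -1.   ] jaw yaw -95.0 F [ 0.3  0.2 -0.7] w 0.0851 q [-0.93  0.33  1.36  0.    1.44  0.73]
```

View pics/z11.png

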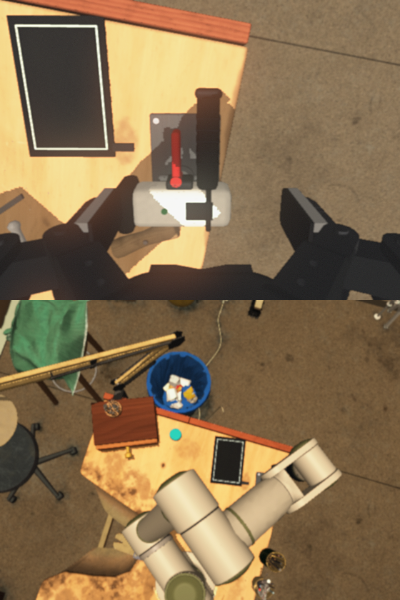

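```bash
python3 - <<'E'
from h import *
# knob displacement by template matching from top0 to top5 and in scene0 -> scene4
n=np.array([.991,.134,0])
for f0,f1,box,z in (('top0','top5',(176,242,192,262),.041),('scene0','scene4',(252,284,276,306),.041)):
    a=cv2.imread(f'pics/{f0}.png');b=cv2.imread(f'pics/{f1}.png')
    hs=lambda im:cv2.inRange(cv2.cvtColor(im,cv2.COLOR_BGR2HSV),(20,150,90),(32,255,255))
    def cen(im,x0,y0,x1,y1):
        m=hs(im)[y0:y1,x0:x1]; ys,xs=np.nonzero(m); return len(xs),xs.mean()+x0,ys.mean()+y0
    pr=proj(f1,atz(f0,((box[0]+box[2])/2,(box[1]+box[3])/2),z)+n*.106)
    c0=cen(a,*box); h=14; c1=cen(b,int(pr[0]-h),int(pr[1]-h),int(pr[0]+h),int(pr[1]+h))
    print(f0,c0,c1,(atz(f1,c1[1:],z)-atz(f0,c0[1:],z))@n)
E
```

```text
top0 (34, np.float64(181.91176470588235), np.float64(253.05882352941177)) (24, np.float64(178.5), np.float64(214.54166666666666)) 0.1068372146876691
scene0 (96, np.float64(263.2604166666667), np.float64(293.4270833333333)) (94, np.float64(221.75531914893617), np.float64(272.40425531914894)) 0.10804949705495684
```

```bash
python3 -c "
from station import ctrl
print(ctrl.state()['time']); print(ctrl.job_done())"
```

```text
40.375
the job is handed in; nothing more can be done
None
```

The job is handed in at about 40 s. I found only two of the five tools out, the solder tin and the scraper.

- **First squeeze:** I laid both tools on the mat, squeezed the trigger fully home for over a second and let it spring back. Both were still on the mat afterwards.
- **Into the drawer:** I put both tools flat on the drawer floor. The tin was knocked about 4 cm while it lay in the drawer but stayed in place, so I set the scraper down further from it.
- **Drawer shut:** I pushed it to its stop. It rose to about 13 N with no further travel, and knob travel measured 107–108 mm. The front's stand-out of 14.2 mm matched its 14 mm thickness.
- **Second squeeze:** The trigger turned about 16° by my image measurement, which is a full squeeze. I held it for over a second and let it go.

My last pictures show the trigger released, the mat empty and the drawer shut, with the burr stand and the turquoise tin where they were. The drawer's joint value can't be read directly, so "shut" rests on these image and force measurements. One thing was off: the gripper had risen about 4 mm when I picked the scraper off the mat, but the hold was firm and it lay flat in the drawer.

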